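# Load and lock the assembly carrier

### The job

First clear the carrier plate: take the red blanking piece out of its pocket and put it in the blue bin. Then load the carrier: seat every cover shell fully home, flat and square, in a pocket of its own with its orange cable gland facing the orange stripe on the plate, and thread every black spacer sleeve right down onto a post of its own. Only when all of them are in place, push the green locking slide all the way to the green end; leave the tape roll and the screwdriver where they are.

Things in the scene. Friction and masses are not known exactly. Their poses are not given: they have to be found in the camera images.
- fixture: Fixed aluminium carrier plate, 22 mm thick; origin on its underside, x away from the robot, z up; spans x -75 to +125 mm, y -185 to +125 mm. Three black-floored pockets in a row along y (x = 0), three steel posts behind them (+x). An orange stripe, the mark for the glands, runs along the -x edge (robot side). A locking slide runs along x at y = -155 mm.
- pocket1 (a point): Centre of the floor of a pocket in the carrier plate: 94 mm along the plate's x by 60 mm along y, 10 mm deep (floor 12 mm above the bench). At y = +85 mm on the plate.
- pocket2 (a point): Centre of the floor of a pocket in the carrier plate: 94 mm along the plate's x by 60 mm along y, 10 mm deep (floor 12 mm above the bench). In the middle, y = 0.
- pocket3 (a point): Centre of the floor of a pocket in the carrier plate: 94 mm along the plate's x by 60 mm along y, 10 mm deep (floor 12 mm above the bench). At y = -85 mm on the plate.
- post1 (a point): Foot of a steel post, on its axis, level with the plate's top (22 mm above the bench): 20 mm in diameter, 48 mm tall, the last 8 mm tapering to 10 mm. 88 mm behind (+x of) the centre of pocket 1.
- post2 (a point): Foot of a steel post, on its axis, level with the plate's top (22 mm above the bench): 20 mm in diameter, 48 mm tall, the last 8 mm tapering to 10 mm. 88 mm behind (+x of) the centre of pocket 2.
- post3 (a point): Foot of a steel post, on its axis, level with the plate's top (22 mm above the bench): 20 mm in diameter, 48 mm tall, the last 8 mm tapering to 10 mm. 88 mm behind (+x of) the centre of pocket 3.
- lock (a joint): Travel of the carrier's locking slide, m: near 0 = open (at the red patch, towards the robot), 0.07 = end stop, locked (at the green patch). Moves along the fixture's +x; about 2 N of friction, stays where it is left.
- lock_grip (a point): Middle of the slide's green upright grip block: 22 mm along fixture x, 20 mm along fixture y; its top is 13 mm above this point (63 mm above the bench). It is level, 50 mm above the bench, and moves with the slide.
- shell1: Cover shell, 160 g: grey flange 90 (x) by 56 (y) by 12 mm thick, on it a white body 72 mm (x -34 to +38) by 34 mm (y), top 46 mm above the underside; orange cable gland, 18 mm diameter, out of the +x end, 30 mm up, to 57 mm from the origin. Origin: centre of the underside; z up. Stands upright on the bench at any yaw. May be absent.
- shell1_gland (a point): Near the outer end of the orange gland of shell1: 52 mm along the shell's x, 30 mm up.
- shell2: Cover shell, 160 g: grey flange 90 (x) by 56 (y) by 12 mm thick, on it a white body 72 mm (x -34 to +38) by 34 mm (y), top 46 mm above the underside; orange cable gland, 18 mm diameter, out of the +x end, 30 mm up, to 57 mm from the origin. Origin: centre of the underside; z up. Stands upright on the bench at any yaw. May be absent.
- shell2_gland (a point): Near the outer end of the orange gland of shell2: 52 mm along the shell's x, 30 mm up.
- shell3: Cover shell, 160 g: grey flange 90 (x) by 56 (y) by 12 mm thick, on it a white body 72 mm (x -34 to +38) by 34 mm (y), top 46 mm above the underside; orange cable gland, 18 mm diameter, out of the +x end, 30 mm up, to 57 mm from the origin. Origin: centre of the underside; z up. Stands upright on the bench at any yaw. May be absent.
- shell3_gland (a point): Near the outer end of the orange gland of shell3: 52 mm along the shell's x, 30 mm up.
- sleeve1: Black plastic spacer sleeve, 120 g: outside diameter 52 mm, bore 26 mm, 36 mm tall, standing on end on the bench; origin: centre of the underside. May be absent.
- sleeve2: Black plastic spacer sleeve, 120 g: outside diameter 52 mm, bore 26 mm, 36 mm tall, standing on end on the bench; origin: centre of the underside. May be absent.
- sleeve3: Black plastic spacer sleeve, 120 g: outside diameter 52 mm, bore 26 mm, 36 mm tall, standing on end on the bench; origin: centre of the underside. May be absent.
- blank1: Red blanking piece that starts in pocket 1: plate 90 x 56 x 12 mm, with a round knob, 24 mm in diameter, rising from 12 to 48 mm above the underside; 150 g. Origin: centre of the underside. Only one of the three is present.
- blank2: Red blanking piece that starts in pocket 2: plate 90 x 56 x 12 mm, with a round knob, 24 mm in diameter, rising from 12 to 48 mm above the underside; 150 g. Origin: centre of the underside. Only one of the three is present.
- blank3: Red blanking piece that starts in pocket 3: plate 90 x 56 x 12 mm, with a round knob, 24 mm in diameter, rising from 12 to 48 mm above the underside; 150 g. Origin: centre of the underside. Only one of the three is present.
- bin: Open blue bin, fixed, 150 mm (x) by 170 mm (y), 60 mm tall, walls and floor 5 mm thick; origin: centre of the underside.
- tape: Bystander: big roll of cardboard-coloured tape, 90 mm across, 48 mm tall, flat on the bench; origin: centre of the underside.
- driver: Bystander: screwdriver, 190 mm long, lying on the bench; x axis runs from handle to tip.

How it is judged:
By the outcome, as a careful person would: the job done as asked, in the order asked, and still so for the second after the job is handed in, with the robot touching nothing.
Of blank1, blank2, blank3 only 1 to 1 are there at a start; the rules pass over those that are not, and their reading is None.
Of shell1, shell2, shell3 only 2 to 3 are there at a start; the rules pass over those that are not, and their reading is None.
Of sleeve1, sleeve2, sleeve3 only 2 to 3 are there at a start; the rules pass over those that are not, and their reading is None.
At some moment in a run one of shell1, shell2, shell3, sleeve1, sleeve2, sleeve3 may be knocked a few centimetres aside while the robot is not near it.
It also fails if it takes over 210 s, if anything falls off the work surface, if the arm or the gripper's body presses on something with over 40 N, if the wrist force passes 120 N, or if a joint passes its speed limit or range.

### The arm

A 6-joint arm with a two-finger parallel gripper is mounted at the origin on the work surface. World frame = base frame: x ahead of the robot, y to its left, z up, the work surface at z = 0. Lengths are in m, angles in rad, forces in N, time in s.
With the tool pointing down it reaches from about 0.3 to 0.85 m from the base axis. Payload 5.4 kg.
Tool frame: the origin (TCP) lies on the mounting face of the last link; the fingertips stand robot.tip_reach ahead of it and the grasp point (between the pads) lies 155 mm ahead of it (robot.tip_reach is the distance from the TCP to the fingertips, in m); z points along the fingers, y is the line along which they close (so a half turn about z gives the same grasp; the last joint's range is limited). The gripper opens to 85 mm and grips with 20 to 120 N. Pads are 22 mm wide; open, the fingers measure 114 mm over their backs; the gripper's body (76 mm by 85 mm) begins 54 mm behind the grasp point. The pads swing forward as they close: fully open they stand 13 mm farther back than shut.
Start: joints at [-1.412, 0.158, 1.597, -0, 1.386, -0.21], TCP at [0.207, -0.536, 0.405] pointing down, gripper open.
Joint ranges: [-2.91, 2.91], [-0.94, 2.29], [0.18, 2.7], [-1.29, 4.43], [0.17, 2.64], [-3, 3]. Speed limits (rad/s): [2.57, 2.57, 3.14, 3.14, 3.14, 3.14].

### API

Orientations are given as [roll, pitch, yaw] about the fixed x, y, z axes, in that order (R = Rz(yaw) Ry(pitch) Rx(roll)).
In Python, from workcell import robot, optics, job gives the robot as it stands.
- The arm moves only by the tool arm_command, never from a script. Its argument "plan" is a list of rows, each an object of numbers: "rx", "ry", "rz": the turn, a rotation vector about the tool's x, y, z in units of 10 degrees (1.0 is 10 degrees); "tx", "ty", "tz": the shift along the tool's x, y, z in cm; "jaw": the opening, from -1 (shut) to 1 (fully open). In form: [{"rx": .., "ry": .., "rz": .., "tx": .., "ty": .., "tz": .., "jaw": ..}, ...]. A call has 1 to 20 rows; each row is the pose to reach, as a shift and turn from the pose commanded when the call began, along the tool's axes at that moment; what a row does not reach only later rows make up. A row lasts 1/8 s, in which the tool goes at most 62.5 mm and 10.7 degrees, less where a joint would pass 70% of its speed; a pose out of reach is approached as far as the arm can. A call with a gripper value outside its range is refused whole. The fingers move at their own pace and stop on an object; "newtons" is the grip in N (left out, the last holds). Time passes only in rows, so rows that repeat a pose let the fingers close. It gives the time, the measured TCP pose, the force, the opening and the grip force at its end, in the units of the state.
- robot.get_state(): the state, without advancing time (a new reading comes with each control period).
- optics.capture(name): name is "scene" or "side" or "wrist"; returns (picture, depth): 420x560x3 uint8, red, green, blue; 420x560 float32, m along the optical axis (not along the pixel's ray), 0 where there is no reading.
- optics.get_calibration(name): a dict with "intrinsics" (3x3 intrinsics, pixels), "k1" (the pictures are not rectified: a ray, as slopes to the right and down, at radius r is drawn at 1 + k1 r^2 times it, then the intrinsics apply), "R" (3x3) and "t" (3): a world point X has camera coordinates R X + t. Camera axes: x right, y down, z forward; pixel columns grow to the right and rows downward; lengths in m; the calibration is good to about 2 mm. A picture is of the moment at which its call begins: read the wrist's pose just before it. get_calibration takes no time and is no camera call; for the wrist camera it gives the pose at the moment of the call.
- job.hand_in(): hands the job in; it is judged then, once.
The state is a dict: "time": time; "joint_positions": joint angles; "joint_velocities": joint speeds; "joint_torque": joint torques, N m; "eef_pos": TCP position; "tcp_rot": TCP orientation; "ft_force": force on the tool from outside, world axes, zero at the start; "moment": the same for the moment, N m; "gripper_width": opening from 0.0 (shut) to 1.0 (fully open); "gripper_force": force on a finger pad.
Only numpy, scipy, OpenCV 4.12 (cv2) and the standard library are available. Lean on these libraries where they do the work, as an engineer would, in place of code of your own. Each camera call takes 0.05 s, during which the arm holds its last target. There are 200 camera calls.

## Working session

There is one attempt and no reset: what is moved stays moved. The work goes in short steps, Python scripts to look and compute and a tool call to move; the robot and the scene stay as the last step left them, time stands still between calls to the robot, and variables do not carry over. Pictures are saved under pics/ and viewed, at most 14 in all, crops included, and the job is handed in when it is done.

Besides the shell and the picture viewer there is one more tool, called after ">>>" by a JSON object that holds its "method" and its "body". arm_command: Moves the arm, as the interface text tells. Its arguments: {"type":"object","properties":{"plan":{"type":"array"},"newtons":{"type":"number"}},"required":["plan"]}

```bash
ls; mkdir -p pics
python3 - <<'E'
from workcell import robot, optics, job
import cv2,numpy as np
print(robot.get_state(), robot.tip_reach)
a=[]
for n in ["scene","side"]:
    p,d=optics.capture(n); np.savez(f"{n}0.npz",p=p,d=d)
    cv2.imwrite(f"pics/{n}0.png",p[:,:,::-1]); c=optics.get_calibration(n); print(n,c)
E
```

```text
pics
{'time': 0.0, 'joint_positions': array([-1.41210829e+00,  1.59068761e-01,  1.59828083e+00, -2.33096912e-05,
        1.38618680e+00, -2.10062796e-01]), 'joint_velocities': array([-0.00081394, -0.00094586, -0.00231071,  0.00032776, -0.00033517,
       -0.00028566]), 'joint_torque': array([-9.34103955e-04, -3.96008742e+01, -3.31428802e+01, -2.16231629e-04,
        8.50208133e-03,  1.86617126e-05]), 'eef_pos': array([ 0.20720973, -0.53605694,  0.40368116]), 'tcp_rot': array([-3.13968687e+00, -3.82909046e-04,  3.68754774e-01]), 'ft_force': array([ 0.03085694, -0.48329666,  0.3373632 ]), 'moment': array([-0.05690638, -0.01884291, -0.01689902]), 'gripper_force': 0.0, 'gripper_width': 1.0026320728866074} 0.1734
scene {'intrinsics': array([[455.82135815,   0.        , 280.67707581],
       [  0.        , 455.82135815, 210.80272255],
       [  0.        ,   0.        ,   1.        ]]), 'k1': 0.033294683216024044, 'R': array([[ 0.58084882,  0.81385782, -0.01581412],
       [ 0.51797612, -0.38452576, -0.76409468],
       [-0.62794537,  0.43563216, -0.64491025]]), 't': array([-0.2801201 , -0.23498108,  1.63939241])}
side {'intrinsics': array([[397.23375975,   0.        , 276.19407953],
       [  0.        , 397.23375975, 223.13312006],
       [  0.        ,   0.        ,   1.        ]]), 'k1': -0.11732378566164282, 'R': array([[-0.89081566, -0.45421092, -0.01182773],
       [-0.25005755,  0.51182456, -0.82189223],
       [ 0.37936615, -0.72919686, -0.5695202 ]]), 't': array([0.45836562, 0.2015724 , 0.73295148])}
```

View pics/scene0.png

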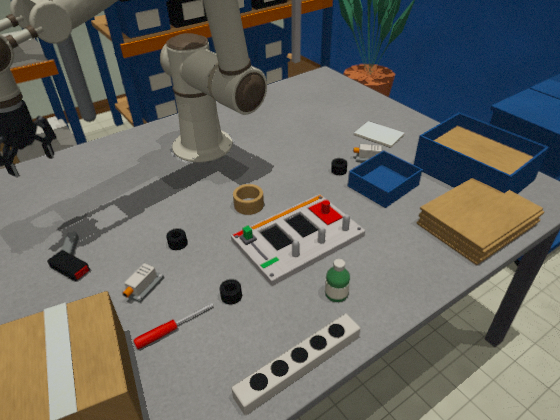

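View pics/side0.png

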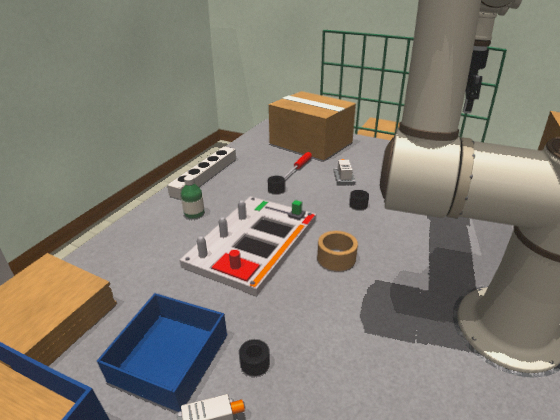

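The scene shows the red blank in the pocket nearest the bin (325,212). There are two shells, at (142,282) and (368,152), and three sleeves, at (177,239), (231,291) and (339,166). The side view agrees.

```bash
cat > h.py <<'E'
import cv2, numpy as np
def cap(n):
    from workcell import robot, optics
    c=optics.get_calibration(n); p,d=optics.capture(n); return p,d,c
def rays(uv,c):
    q=cv2.undistortPoints(np.asarray(uv,float).reshape(-1,1,2),c["intrinsics"],np.array([c["k1"],0,0,0]))[:,0]
    return np.c_[q,np.ones(len(q))]
def plane(uv,c,z):
    r=rays(uv,c)@c["R"]; o=-c["R"].T@c["t"]; return o+r*((z-o[2])/r[:,2])[:,None]
def cloud(d,c):
    h,w=d.shape; uv=np.stack(np.meshgrid(np.arange(w),np.arange(h)),-1).reshape(-1,2)
    return (((rays(uv,c)*d.reshape(-1,1))-c["t"])@c["R"]).reshape(h,w,3)
def proj(X,c):
    X=np.atleast_2d(X).astype(float)
    return cv2.projectPoints(X,cv2.Rodrigues(c["R"])[0],np.array(c["t"],float),c["intrinsics"],np.array([c["k1"],0,0,0.]))[0][:,0]
E
python3 - <<'E'
from h import *
from workcell import optics
for n in ["scene","side"]:
    f=np.load(n+"0.npz"); p,d=f["p"],f["d"]; c=optics.get_calibration(n); P=cloud(d,c)
    hsv=cv2.cvtColor(p,cv2.COLOR_RGB2HSV); H,S,V=cv2.split(hsv); X,Y,Z=P[...,0],P[...,1],P[...,2]
    ok=(d>0)&(X>.0)&(X<1)&(abs(Y)<.9)&(Z>-.02)&(Z<.2)
    M={"orange":(H>7)&(H<16)&(S>200)&(V>150),"red":((H<4)|(H>176))&(S>180)&(V>90),"dark":(V<55)&(Z>.02),"green":(H>50)&(H<80)&(S>150),"white":(S<60)&(V>150)&(Z>.015),"blue":(H>100)&(H<125)&(S>120)&(Z>.045)&(Z<.075),"tan":(H>8)&(H<25)&(S>80)&(Z>.035)&(Z<.06)}
    for k,m in M.items():
        N,L,st,_=cv2.connectedComponentsWithStats((m&ok).astype(np.uint8))
        for i in range(1,N):
            if st[i,4]>=25:
                q=P[L==i]; print(n,k,st[i,4],st[i,:4],q.mean(0).round(3),q.min(0).round(3),q.max(0).round(3))
E
```

```text
scene red 404 [309 200  33  25] [0.574 0.091 0.03 ] [0.523 0.067 0.018] [0.612 0.123 0.064]
scene red 25 [ 75 266  12   9] [ 0.377 -0.542  0.025] [ 0.37  -0.556  0.019] [ 0.387 -0.525  0.029]
scene red 432 [134 320  43  28] [ 0.66  -0.467  0.021] [ 0.645 -0.512  0.008] [ 0.669 -0.419  0.03 ]
scene dark 49 [495 128  16  11] [0.678 0.723 0.111] [0.654 0.715 0.1  ] [0.702 0.73  0.121]
scene dark 155 [332 159  15  13] [0.418 0.278 0.033] [0.393 0.255 0.02 ] [0.44  0.309 0.043]
scene dark 245 [167 229  19  17] [ 0.416 -0.298  0.033] [ 0.388 -0.321  0.02 ] [ 0.438 -0.273  0.042]
scene dark 566 [ 48 250  40  27] [ 0.334 -0.562  0.029] [ 0.28  -0.599  0.02 ] [ 0.385 -0.521  0.036]
scene dark 317 [220 280  21  20] [ 0.659 -0.274  0.033] [ 0.631 -0.297  0.02 ] [ 0.682 -0.248  0.04 ]
scene dark 155 [329 324  15  13] [ 0.898 -0.15   0.041] [ 0.882 -0.166  0.037] [ 0.913 -0.134  0.045]
scene dark 170 [310 336  16  14] [ 0.898 -0.2    0.041] [ 0.883 -0.216  0.038] [ 0.915 -0.182  0.045]
scene dark 186 [292 348  16  14] [ 0.899 -0.25   0.041] [ 0.881 -0.267  0.036] [ 0.916 -0.233  0.045]
scene dark
[... 3902 characters left out ...]
44] [0.382 0.379 0.04 ] [0.455 0.444 0.048]
side blue 1710 [ 97 294 127 102] [0.547 0.355 0.054] [0.471 0.252 0.045] [0.637 0.437 0.061]
side blue 60 [ 59 389  20  14] [0.602 0.506 0.065] [0.579 0.504 0.052] [0.62  0.508 0.075]
side blue 34 [ 97 407   9  13] [0.54  0.501 0.061] [0.539 0.496 0.045] [0.541 0.506 0.075]
side tan 547 [269 127  85  24] [ 0.668 -0.565  0.048] [ 0.559 -0.709  0.035] [ 0.834 -0.516  0.06 ]
side tan 556 [318 231  40  28] [ 0.383 -0.045  0.043] [ 0.341 -0.094  0.035] [ 0.428 -0.003  0.048]
side tan 3885 [  0 255 111 103] [0.805 0.39  0.056] [0.736 0.288 0.035] [0.941 0.497 0.06 ]
side tan 84 [230 400  14  10] [0.385 0.384 0.037] [0.376 0.374 0.035] [0.394 0.397 0.044]
```

```bash
cat >> h.py <<'E'
from scipy.spatial.transform import Rotation as Ro
def delta(pos,yaw):
    """tx,ty,tz (cm), rz-vector (10deg) from measured pose to a straight-down pose"""
    from workcell import robot
    s=robot.get_state(); R=Ro.from_euler("xyz",s["tcp_rot"]); T=Ro.from_euler("xyz",[np.pi,0,yaw])
    t=R.inv().apply(np.array(pos)-s["eef_pos"])*100; r=(R.inv()*T).as_rotvec(degrees=True)/10
    print("t",t.round(2),"r",r.round(2)); return t,r
E
python3 - <<'E'
from h import *
from workcell import optics,robot
s=robot.get_state(); c=optics.get_calibration("wrist"); R=Ro.from_euler("xyz",s["tcp_rot"]).as_matrix()
o=-c["R"].T@c["t"]; print("cam in tool",R.T@(o-s["eef_pos"]),"\n",(c["R"]@R).round(3),c["intrinsics"],c["k1"])
delta([.50,.015,.45],0)
E
```

```text
cam in tool [ 0.07458529 -0.00014086  0.03169358] 
 [[-0.001  1.     0.   ]
 [-0.957 -0.001 -0.291]
 [-0.291 -0.001  0.957]] [[292.5205675    0.         275.44676044]
 [  0.         292.5205675  214.78857738]
 [  0.           0.           1.        ]] -0.005349587240271305
t [ 47.17 -40.86  -4.53] r [-0.01 -0.    2.11]
```

Run:
```python
from h import *
delta([.61,0,.36],0)
```

```text
t [ 56.89 -35.48   4.46] r [-0.01 -0.    2.11]
```

>>> {"method": "arm_command", "body": {"plan": [{"tx": 56.9, "ty": -35.5, "tz": 4.5, "rz": 2.11, "jaw": 1}, {"tx": 56.9, "ty": -35.5, "tz": 4.5, "rz": 2.11, "jaw": 1}, {"tx": 56.9, "ty": -35.5, "tz": 4.5, "rz": 2.11, "jaw": 1}, {"tx": 56.9, "ty": -35.5, "tz": 4.5, "rz": 2.11, "jaw": 1}, {"tx": 56.9, "ty": -35.5, "tz": 4.5, "rz": 2.11, "jaw": 1}, {"tx": 56.9, "ty": -35.5, "tz": 4.5, "rz": 2.11, "jaw": 1}, {"tx": 56.9, "ty": -35.5, "tz": 4.5, "rz": 2.11, "jaw": 1}, {"tx": 56.9, "ty": -35.5, "tz": 4.5, "rz": 2.11, "jaw": 1}, {"tx": 56.9, "ty": -35.5, "tz": 4.5, "rz": 2.11, "jaw": 1}, {"tx": 56.9, "ty": -35.5, "tz": 4.5, "rz": 2.11, "jaw": 1}, {"tx": 56.9, "ty": -35.5, "tz": 4.5, "rz": 2.11, "jaw": 1}, {"tx": 56.9, "ty": -35.5, "tz": 4.5, "rz": 2.11, "jaw": 1}, {"tx": 56.9, "ty": -35.5, "tz": 4.5, "rz": 2.11, "jaw": 1}, {"tx": 56.9, "ty": -35.5, "tz": 4.5, "rz": 2.11, "jaw": 1}, {"tx": 56.9, "ty": -35.5, "tz": 4.5, "rz": 2.11, "jaw": 1}, {"tx": 56.9, "ty": -35.5, "tz": 4.5, "rz": 2.11, "jaw": 1}, {"tx": 56.9, "ty": -35.5, "tz": 4.5, "rz": 2.11, "jaw": 1}]}}

```text
$.plan[0]: bad value
```

Run:
```python
from h import *
from workcell import robot
p,d,c=cap("wrist"); np.savez("w1.npz",p=p,d=d); np.save("w1c.npy",c,allow_pickle=True); s=robot.get_state(); print(s["eef_pos"],s["tcp_rot"],s["joint_positions"])
cv2.imwrite("pics/w1.png",p[:,:,::-1])
```

```text
[ 0.20722735 -0.53612793  0.40392198] [-3.14014122e+00 -3.15419366e-04  3.68802423e-01] [-1.41210402e+00  1.58928359e-01  1.59795771e+00  5.85990920e-06
  1.38619189e+00 -2.10111429e-01]
```

View pics/w1.png

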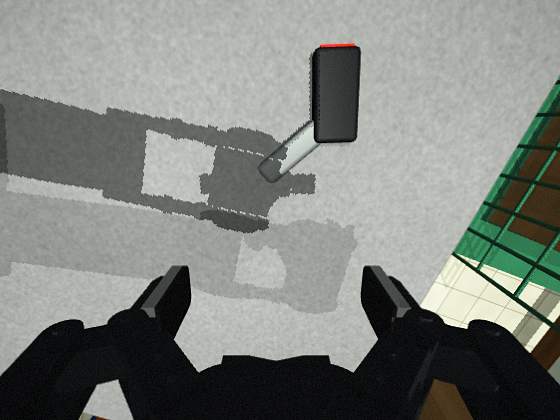

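The wrist view from the start pose shows only the stapler at (337,95) and the fingers at the bottom. The move was refused because the rows must name every axis.

>>> {"method": "arm_command", "body": {"plan": [{"rx": 0, "ry": 0, "tx": 51.3, "ty": -37.6, "tz": 4.5, "rz": 2.11, "jaw": 1}, {"rx": 0, "ry": 0, "tx": 51.3, "ty": -37.6, "tz": 4.5, "rz": 2.11, "jaw": 1}, {"rx": 0, "ry": 0, "tx": 51.3, "ty": -37.6, "tz": 4.5, "rz": 2.11, "jaw": 1}, {"rx": 0, "ry": 0, "tx": 51.3, "ty": -37.6, "tz": 4.5, "rz": 2.11, "jaw": 1}, {"rx": 0, "ry": 0, "tx": 51.3, "ty": -37.6, "tz": 4.5, "rz": 2.11, "jaw": 1}, {"rx": 0, "ry": 0, "tx": 51.3, "ty": -37.6, "tz": 4.5, "rz": 2.11, "jaw": 1}, {"rx": 0, "ry": 0, "tx": 51.3, "ty": -37.6, "tz": 4.5, "rz": 2.11, "jaw": 1}, {"rx": 0, "ry": 0, "tx": 51.3, "ty": -37.6, "tz": 4.5, "rz": 2.11, "jaw": 1}, {"rx": 0, "ry": 0, "tx": 51.3, "ty": -37.6, "tz": 4.5, "rz": 2.11, "jaw": 1}, {"rx": 0, "ry": 0, "tx": 51.3, "ty": -37.6, "tz": 4.5, "rz": 2.11, "jaw": 1}, {"rx": 0, "ry": 0, "tx": 51.3, "ty": -37.6, "tz": 4.5, "rz": 2.11, "jaw": 1}, {"rx": 0, "ry": 0, "tx": 51.3, "ty": -37.6, "tz": 4.5, "rz": 2.11, "jaw": 1}, {"rx": 0, "ry": 0, "tx": 51.3, "ty": -37.6, "tz": 4.5, "rz": 2.11, "jaw": 1}, {"rx": 0, "ry": 0, "tx": 51.3, "ty": -37.6, "tz": 4.5, "rz": 2.11, "jaw": 1}, {"rx": 0, "ry": 0, "tx": 51.3, "ty": -37.6, "tz": 4.5, "rz": 2.11, "jaw": 1}]}}

```text
time: 2.02
eef_pos: [0.55, -0.0016, 0.3599]
tcp_rot: [3.141, -0.0, -0.001]
ft_force: [-0.1, -0.2, -0.6]
gripper_width: 1.004
gripper_force: 0.0
```

Run:
```python
from h import *
from workcell import robot
p,d,c=cap("wrist"); np.savez("w1.npz",p=p,d=d); np.save("w1c.npy",c,allow_pickle=True); s=robot.get_state(); print(s["joint_positions"])
cv2.imwrite("pics/w2.png",p[:,:,::-1])
```

```text
[-2.22243050e-01  1.32047233e-01  1.71703805e+00 -6.96889496e-05
  1.29226494e+00  1.34921717e+00]
```

View pics/w2.png

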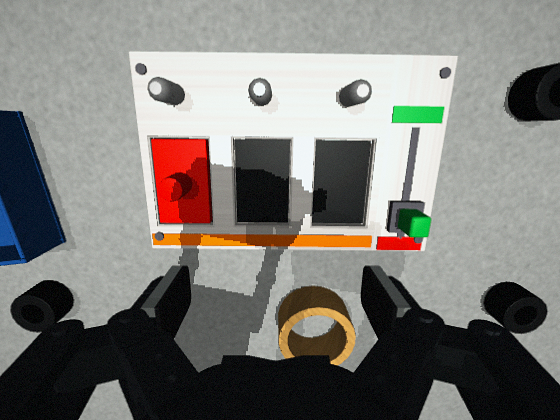

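The wrist view shows the whole plate. The red blank is in the left pocket at (180,180), and pockets 2 and 3 are empty at (263,180) and (344,182). The posts are along row ~88, and the slide grip is at (413,222), near the red end.

```bash
cat >> h.py <<'E'
def fit2(A,B):
    "rigid 2D: B ~ R A + t"
    a,b=A-A.mean(0),B-B.mean(0); th=np.arctan2((a[:,0]*b[:,1]-a[:,1]*b[:,0]).sum(),(a*b).sum())
    R=np.array([[np.cos(th),-np.sin(th)],[np.sin(th),np.cos(th)]]); t=B.mean(0)-R@A.mean(0); return th,t,B-(A@R.T+t)
E
python3 - <<'E'
from h import *
f=np.load("w1.npz"); p,d=f["p"],f["d"]; c=np.load("w1c.npy",allow_pickle=True).item(); P=cloud(d,c); Z=P[...,2]
H,S,V=cv2.split(cv2.cvtColor(p,cv2.COLOR_RGB2HSV))
print("z table/plate",np.median(Z[20:40,200:400]),np.median(Z[60:70,200:240]),np.median(Z[170:200,245:280]))
m=((Z>.015)&(Z<.1)&(d>0)).astype(np.uint8)
N,L,st,_=cv2.connectedComponentsWithStats(m); i=L[62,220]; m=(L==i).astype(np.uint8)
# drop slide/posts do not extend beyond outline; contour fit per side
cn=max(cv2.findContours(m,cv2.RETR_EXTERNAL,cv2.CHAIN_APPROX_NONE)[0],key=len)[:,0]
Q=plane(cn,c,.022)[:,:2]; th0,ctr=0,np.array([.565,.012])
model={}
for k in range(6):
    R=np.array([[np.cos(th0),-np.sin(th0)],[np.sin(th0),np.cos(th0)]]); q=(Q-ctr)@R
    r=[]
    for ax,val in [(0,-.075),(0,.125),(1,-.185),(1,.125)]:
        o=1-ax; lim=(-.16,.10) if ax==0 else (-.05,.10)
        s=(abs(q[:,ax]-val)<.012)&(q[:,o]>lim[0])&(q[:,o]<lim[1]); z=np.polyfit(q[s,o],q[s,ax],1)
        e=q[s,ax]-np.polyval(z,q[s,o]); s2=abs(e)<.002; z=np.polyfit(q[s,o][s2],q[s,ax][s2],1)
        r.append((z[0],np.polyval(z,-.03 if ax==0 else .025)-val,s2.sum()))
    dth=(-r[0][0]-r[1][0]+r[2][0]+r[3][0])/4; ctr=ctr+R@np.array([(r[0][1]+r[1][1])/2,(r[2][1]+r[3][1])/2]); th0+=dth
print("fixture",ctr,np.degrees(th0),[(round(a*57.3,2),round(b*1e3,2),n) for a,b,n in r])
R=np.array([[np.cos(th0),-np.sin(th0)],[np.sin(th0),np.cos(th0)]])
def loc(x): return (np.asarray(x)[:,:2]-ctr)@R
# pocket rims: dark floors
for u,v in [(263,180),(344,182)]:
    mm=((V<75)&(Z<.018)).astype(np.uint8); N,L,st,_=cv2.connectedComponentsWithStats(mm); k=L[v,u]
    q=P[L==k]; print("pocket",st[k],loc(q[:,:]).min(0).round(4),loc(q).max(0).round(4))
g=((H>50)&(H<80)&(S>120)&(Z>.055)); print("grip",loc(P[g]).mean(0),loc(P[g]).min(0),loc(P[g]).max(0),np.median(Z[g]))
r=((H<4)|(H>176))&(S>150)&(Z>.05)&(Z<.07); print("knob",loc(P[r]).mean(0),loc(P[r]).min(0),loc(P[r]).max(0),np.median(Z[r]))
t=(Z>.066)&(Z<.075)&(P[...,0]>.6);N,L,st,ce=cv2.connectedComponentsWithStats(t.astype(np.uint8))
for i in range(1,N):
    if st[i,4]>10: print("post",st[i],loc(P[L==i]).mean(0),loc(plane([ce[i]],c,.070)))
E
```

```text
z table/plate -0.0007852756309210413 0.021313420972804416 0.01157045274232258
fixture [0.56584444 0.01337036] -0.6126731619222227 [(np.float64(0.12), np.float64(1.15), np.int64(229)), (np.float64(0.15), np.float64(-1.15), np.int64(277)), (np.float64(0.28), np.float64(0.74), np.int64(146)), (np.float64(-0.01), np.float64(-0.74), np.int64(147))]
pocket [ 235  139   55   86 4439] [-0.0475 -0.0291] [0.0456 0.0303]
pocket [ 312  140   62   86 4494] [-0.0476 -0.1155] [ 0.0457 -0.0558]
grip [-0.01167855 -0.0434794 ] [-0.0432852 -0.1640673] [0.05883328 0.05887288] 0.25955179065758416
knob [0.00192264 0.08358251] [-0.0103004  0.0726658] [0.01277449 0.09623962] 0.05886065585869673
post [149  79  17  19 222] [0.08775602 0.08411135] [[0.08760802 0.08356922]]
post [251  80  18  19 226] [ 0.08800738 -0.00040319] [[ 0.08782702 -0.00049288]]
post [354  82  16  18 217] [ 0.08757104 -0.08457384] [[ 0.08741176 -0.08414992]]
```

>>> {"method": "arm_command", "body": {"newtons": 50, "plan": [{"rx": 0, "ry": 0, "tx": 1.7, "ty": -9.9, "tz": 7, "rz": 0.06, "jaw": 1}, {"rx": 0, "ry": 0, "tx": 1.7, "ty": -9.9, "tz": 7, "rz": 0.06, "jaw": 1}, {"rx": 0, "ry": 0, "tx": 1.7, "ty": -9.9, "tz": 7, "rz": 0.06, "jaw": 1}, {"rx": 0, "ry": 0, "tx": 1.7, "ty": -9.9, "tz": 11, "rz": 0.06, "jaw": 1}, {"rx": 0, "ry": 0, "tx": 1.7, "ty": -9.9, "tz": 15.7, "rz": 0.06, "jaw": 1}, {"rx": 0, "ry": 0, "tx": 1.7, "ty": -9.9, "tz": 15.7, "rz": 0.06, "jaw": 1}, {"rx": 0, "ry": 0, "tx": 1.7, "ty": -9.9, "tz": 15.7, "rz": 0.06, "jaw": -1}, {"rx": 0, "ry": 0, "tx": 1.7, "ty": -9.9, "tz": 15.7, "rz": 0.06, "jaw": -1}, {"rx": 0, "ry": 0, "tx": 1.7, "ty": -9.9, "tz": 15.7, "rz": 0.06, "jaw": -1}, {"rx": 0, "ry": 0, "tx": 1.7, "ty": -9.9, "tz": 15.7, "rz": 0.06, "jaw": -1}, {"rx": 0, "ry": 0, "tx": 1.7, "ty": -9.9, "tz": 15.7, "rz": 0.06, "jaw": -1}, {"rx": 0, "ry": 0, "tx": 1.7, "ty": -9.9, "tz": 15.7, "rz": 0.06, "jaw": -1}]}}

```text
time: 3.58
eef_pos: [0.5679, 0.0983, 0.2043]
tcp_rot: [3.141, -0.002, -0.01]
ft_force: [-1.0, -0.4, 5.7]
gripper_width: 0.264
gripper_force: 49.0
```

>>> {"method": "arm_command", "body": {"plan": [{"rx": 0, "ry": 0, "tx": 0, "ty": 0, "tz": -5, "rz": 0, "jaw": -1}, {"rx": 0, "ry": 0, "tx": 0, "ty": 0, "tz": -10, "rz": 0, "jaw": -1}, {"rx": 0, "ry": 0, "tx": -0.4, "ty": -6, "tz": -10, "rz": 0, "jaw": -1}, {"rx": 0, "ry": 0, "tx": -0.8, "ty": -12, "tz": -10, "rz": 0, "jaw": -1}, {"rx": 0, "ry": 0, "tx": -1.2, "ty": -18, "tz": -10, "rz": 0, "jaw": -1}, {"rx": 0, "ry": 0, "tx": -1.5, "ty": -24.7, "tz": -10, "rz": 0, "jaw": -1}, {"rx": 0, "ry": 0, "tx": -1.5, "ty": -24.7, "tz": -9, "rz": 0, "jaw": -1}, {"rx": 0, "ry": 0, "tx": -1.5, "ty": -24.7, "tz": -5, "rz": 0, "jaw": -1}, {"rx": 0, "ry": 0, "tx": -1.5, "ty": -24.7, "tz": -1, "rz": 0, "jaw": -1}, {"rx": 0, "ry": 0, "tx": -1.5, "ty": -24.7, "tz": -0.5, "rz": 0, "jaw": -1}, {"rx": 0, "ry": 0, "tx": -1.5, "ty": -24.7, "tz": -0.5, "rz": 0, "jaw": -1}, {"rx": 0, "ry": 0, "tx": -1.5, "ty": -24.7, "tz": -0.5, "rz": 0, "jaw": 0.5}, {"rx": 0, "ry": 0, "tx": -1.5, "ty": -24.7, "tz": -0.5, "rz": 0, "jaw": 0.5}, {"rx": 0, "ry": 0, "tx": -1.5, "ty": -24.7, "tz": -0.5, "rz": 0, "jaw": 0.5}, {"rx": 0, "ry": 0, "tx": -1.5, "ty": -24.7, "tz": -7, "rz": 0, "jaw": 1}, {"rx": 0, "ry": 0, "tx": -1.5, "ty": -24.7, "tz": -12, "rz": 0, "jaw": 1}, {"rx": 0, "ry": 0, "tx": -1.5, "ty": -24.7, "tz": -15, "rz": 0, "jaw": 1}]}}

```text
time: 5.7
eef_pos: [0.5552, 0.3458, 0.3572]
tcp_rot: [-3.139, -0.005, -0.01]
ft_force: [0.2, -0.2, -0.7]
gripper_width: 1.003
gripper_force: 0.0
```

Run:
```python
from h import *
p,d,c=cap("scene"); P=cloud(d,c); H,S,V=cv2.split(cv2.cvtColor(p,cv2.COLOR_RGB2HSV)); Z=P[...,2]
r=((H<4)|(H>176))&(S>150)&(P[...,0]>.4)&(P[...,1]>.0)&(P[...,0]<.7); print("red",r.sum(),P[r].mean(0),P[r].min(0),P[r].max(0))
# target poses to look at shell B: tool yaw 38deg, TCP so that the shell lies ahead of it
yaw=np.radians(38); f=np.array([np.cos(yaw),np.sin(yaw)])
o=np.array([.419,.413])-0.03*f; print(o); delta([*o,.33],yaw)
```

```text
red 297 [0.55691741 0.33870313 0.02666342] [0.43698518 0.27682499 0.00981298] [0.59484378 0.40461063 0.3166519 ]
[0.39535968 0.39453016]
t [-16.13  -4.67   2.95] r [-0.   -0.06 -3.86]
```

The blank is in the bin: the red cluster is at (0.557, 0.339), well inside. Next is shell B.

>>> {"method": "arm_command", "body": {"plan": [{"rx": 0, "ry": -0.06, "tx": -16.1, "ty": -4.7, "tz": 3, "rz": -3.86, "jaw": 1}, {"rx": 0, "ry": -0.06, "tx": -16.1, "ty": -4.7, "tz": 3, "rz": -3.86, "jaw": 1}, {"rx": 0, "ry": -0.06, "tx": -16.1, "ty": -4.7, "tz": 3, "rz": -3.86, "jaw": 1}, {"rx": 0, "ry": -0.06, "tx": -16.1, "ty": -4.7, "tz": 3, "rz": -3.86, "jaw": 1}, {"rx": 0, "ry": -0.06, "tx": -16.1, "ty": -4.7, "tz": 3, "rz": -3.86, "jaw": 1}, {"rx": 0, "ry": -0.06, "tx": -16.1, "ty": -4.7, "tz": 3, "rz": -3.86, "jaw": 1}, {"rx": 0, "ry": -0.06, "tx": -16.1, "ty": -4.7, "tz": 3, "rz": -3.86, "jaw": 1}]}}

```text
time: 6.62
eef_pos: [0.3947, 0.3939, 0.3228]
tcp_rot: [-3.138, 0.009, 0.662]
ft_force: [-0.1, 0.4, 0.4]
gripper_width: 0.997
gripper_force: 0.0
```

Run:
```python
from h import *
p,d,c=cap("wrist"); np.savez("w2.npz",p=p,d=d); np.save("w2c.npy",c,allow_pickle=True)
cv2.imwrite("pics/w3.png",p[:,:,::-1])
```

```text
(no output)
```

View pics/w3.png

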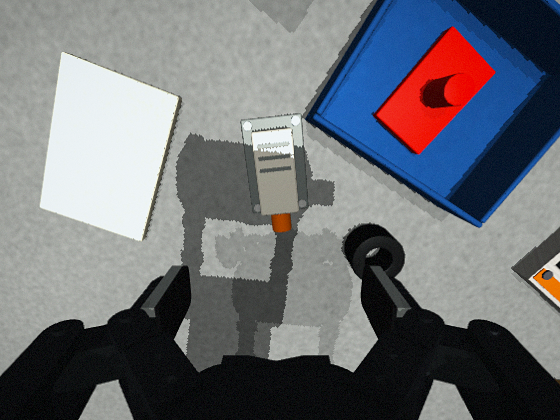

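The blank lies flat in the bin (435,90). Shell B is at (273,165) with its gland at (282,222), and a sleeve is at (375,250).

```bash
cat >> h.py <<'E'
def comps(m,lo=60):
    N,L,st,ce=cv2.connectedComponentsWithStats(m.astype(np.uint8)); return [L==i for i in range(1,N) if st[i,4]>=lo]
def shell(p,d,c,near,rad=.08):
    P=cloud(d,c); H,S,V=cv2.split(cv2.cvtColor(p,cv2.COLOR_RGB2HSV)); D=np.hypot(P[...,0]-near[0],P[...,1]-near[1])
    og=(H>4)&(H<17)&(S>140)&(D<rad)&(P[...,2]>.015)&(P[...,2]<.06); g=np.median(P[og],0)
    out=[]
    for zt,lo,hi in [(.046,.041,.052),(.012,.006,.018)]:
        m=(P[...,2]>lo-.0)&(P[...,2]<hi)&(D<rad)&~og
        if zt<.02: m|=(P[...,2]>.006)&(P[...,2]<.055)&(D<rad)&~og
        m=max(comps(m),key=lambda a:a.sum()); q=P[m][:,:2].astype(np.float32)
        if zt>.02:
            cn=max(cv2.findContours(m.astype(np.uint8),0,1)[0],key=len)[:,0]; q=plane(cn,c,zt)[:,:2].astype(np.float32)
        ctr,(w,h),a=cv2.minAreaRect(q)
        if w<h: a+=90
        e=np.array([np.cos(np.radians(a)),np.sin(np.radians(a))])
        if e@(g[:2]-ctr)<0: e=-e
        o=np.array(ctr)-(.002*e if zt>.02 else 0); out.append((o.round(4),round(np.degrees(np.arctan2(e[1],e[0])),1),(round(w,4),round(h,4))))
    ga=np.degrees(np.arctan2(*(g[:2]-out[0][0])[::-1]))
    print("shell top",out[0],"flange",out[1],"gland dir",ga.round(1)); return out
def sleeve(p,d,c,near,z=.036,rad=.045):
    P=cloud(d,c); D=np.hypot(P[...,0]-near[0],P[...,1]-near[1]); m=(D<rad)&(P[...,2]>z-.006)&(P[...,2]<z+.006)
    V=p.max(2); m=max(comps(m&(V<90)),key=lambda a:a.sum()); 
    cn=max(cv2.findContours(m.astype(np.uint8),0,1)[0],key=len); ctr,r=cv2.minEnclosingCircle(plane(cn[:,0],c,z)[:,:2].astype(np.float32))
    el=cv2.fitEllipse(cn); ec=plane([el[0]],c,z)[0,:2]
    print("sleeve",np.round(ctr,4),round(r,4),"ell",ec.round(4)); return np.array(ctr)
E
python3 - <<'E'
from h import *
f=np.load("w2.npz"); p,d=f["p"],f["d"]; c=np.load("w2c.npy",allow_pickle=True).item()
o=shell(p,d,c,(.419,.413)); sleeve(p,d,c,(.412,.285))
yaw=np.radians(o[0][1]+180); t=[*o[0][0],.20]
delta([*t[:2],.25],yaw); delta([*t[:2],.192],yaw)
E
```

```text
shell top (array([0.4225, 0.4171]), np.float64(-136.1), (0.0711, 0.0336)) flange (array([0.4221, 0.4168]), np.float64(-136.1), (0.09, 0.0561)) gland dir -136.2
sleeve [0.4146 0.2873] 0.0268 ell [0.4163 0.2891]
t [ 3.7  -0.09  7.24] r [-0.02  0.05 -0.6 ]
t [ 3.75 -0.07 13.04] r [-0.02  0.05 -0.6 ]
```

>>> {"method": "arm_command", "body": {"newtons": 50, "plan": [{"rx": 0, "ry": 0.05, "tx": 3.7, "ty": -0.1, "tz": 5, "rz": -0.6, "jaw": 0.4}, {"rx": 0, "ry": 0.05, "tx": 3.7, "ty": -0.1, "tz": 7, "rz": -0.6, "jaw": 0.4}, {"rx": 0, "ry": 0.05, "tx": 3.7, "ty": -0.1, "tz": 7, "rz": -0.6, "jaw": 0.4}, {"rx": 0, "ry": 0.05, "tx": 3.7, "ty": -0.1, "tz": 10, "rz": -0.6, "jaw": 0.4}, {"rx": 0, "ry": 0.05, "tx": 3.7, "ty": -0.1, "tz": 13, "rz": -0.6, "jaw": 0.4}, {"rx": 0, "ry": 0.05, "tx": 3.7, "ty": -0.1, "tz": 13, "rz": -0.6, "jaw": 0.4}, {"rx": 0, "ry": 0.05, "tx": 3.7, "ty": -0.1, "tz": 13, "rz": -0.6, "jaw": -1}, {"rx": 0, "ry": 0.05, "tx": 3.7, "ty": -0.1, "tz": 13, "rz": -0.6, "jaw": -1}, {"rx": 0, "ry": 0.05, "tx": 3.7, "ty": -0.1, "tz": 13, "rz": -0.6, "jaw": -1}, {"rx": 0, "ry": 0.05, "tx": 3.7, "ty": -0.1, "tz": 13, "rz": -0.6, "jaw": -1}, {"rx": 0, "ry": 0.05, "tx": 3.7, "ty": -0.1, "tz": 13, "rz": -0.6, "jaw": -1}]}}

```text
time: 8.05
eef_pos: [0.4225, 0.418, 0.1953]
tcp_rot: [-3.139, -0.004, 0.768]
ft_force: [-1.5, -0.4, 7.2]
gripper_width: 0.386
gripper_force: 52.2
```

Run:
```python
from h import *
delta([.567,.0984,.28],np.radians(-.6))
```

```text
t [-11.79  33.    -8.62] r [-0.03 -0.01  4.46]
```

>>> {"method": "arm_command", "body": {"plan": [{"rx": 0, "ry": 0, "tx": 0, "ty": 0, "tz": -5, "rz": 0, "jaw": -1}, {"rx": 0, "ry": 0, "tx": 0, "ty": 0, "tz": -10, "rz": 0, "jaw": -1}, {"rx": 0, "ry": 0, "tx": -2, "ty": 5.5, "tz": -11, "rz": 0.9, "jaw": -1}, {"rx": 0, "ry": 0, "tx": -4, "ty": 11, "tz": -11, "rz": 1.8, "jaw": -1}, {"rx": 0, "ry": 0, "tx": -6, "ty": 16.5, "tz": -11, "rz": 2.7, "jaw": -1}, {"rx": 0, "ry": 0, "tx": -8, "ty": 22, "tz": -10, "rz": 3.6, "jaw": -1}, {"rx": 0, "ry": 0, "tx": -10, "ty": 27.5, "tz": -8.6, "rz": 4.46, "jaw": -1}, {"rx": -0.03, "ry": 0, "tx": -11.8, "ty": 33, "tz": -8.6, "rz": 4.46, "jaw": -1}, {"rx": -0.03, "ry": 0, "tx": -11.8, "ty": 33, "tz": -8.6, "rz": 4.46, "jaw": -1}, {"rx": -0.03, "ry": 0, "tx": -11.8, "ty": 33, "tz": -8.6, "rz": 4.46, "jaw": -1}, {"rx": -0.03, "ry": 0, "tx": -11.8, "ty": 33, "tz": -8.6, "rz": 4.46, "jaw": -1}]}}

```text
time: 9.43
eef_pos: [0.5656, 0.0989, 0.2773]
tcp_rot: [3.139, 0.001, -0.008]
ft_force: [0.1, 0.3, -1.4]
gripper_width: 0.387
gripper_force: 51.1
```

Run:
```python
from h import *
delta([.567,.0984,.2073],np.radians(-.6))
p,d,c=cap("wrist"); cv2.imwrite("pics/w4.png",p[:,:,::-1]); np.savez("w4.npz",p=p,d=d); np.save("w4c.npy",c,allow_pickle=True)
```

```text
t [0.15 0.04 7.  ] r [0.01 0.01 0.01]
```

View pics/w4.png

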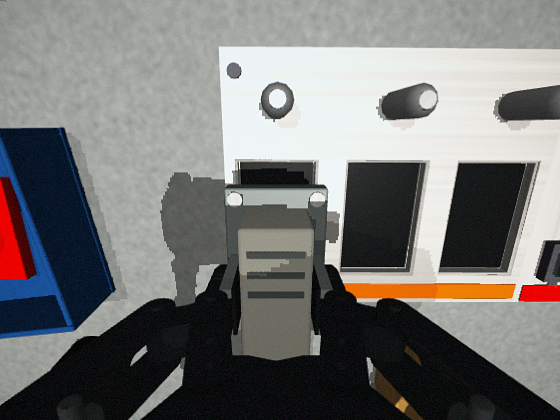

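The shell is held over pocket 1. Its flange's far edge runs from (225,185) to (328,187), and the pocket's far rim from (235,161) to (319,161).

Run:
```python
from h import *
f=np.load("w4.npz"); p,d=f["p"],f["d"]; c=np.load("w4c.npy",allow_pickle=True).item(); P=cloud(d,c); Z=P[...,2]
m=max(comps((Z>.085)&(Z<.104)&(np.arange(420)[:,None]<215)),key=lambda a:a.sum())
for r in [190,195,200]:
    x=np.where(m[r])[0]; x=x[(x>210)&(x<340)]; q=plane([[x.min()-.5,r],[x.max()+.5,r]],c,.094); print("flange",r,x.min(),x.max(),q[:,:2].round(4).tolist(),np.median(P[r,x.min()+3:x.max()-3,2]).round(4))
col=[np.where(m[:,u])[0].min() for u in (240,260,280,300,315)]; print("far edge",col,plane([[u,v-.5] for u,v in zip((240,260,280,300,315),col)],c,.094)[:,0].round(4))
fl=(Z<.0165)&(Z>.005)
for r in (166,172,178):
    x=np.where(fl[r,225:335])[0]+225; q=plane([[x.min()-.5,r],[x.max()+.5,r]],c,.012); print("floor",r,x.min(),x.max(),q[:,:2].round(4).tolist())
for u0,u1 in [(235,320),(340,430),(445,540)]:
    uu=range(u0+25,u1-25,8); v=[]
    for u in uu:
        g=p[140:176,u].astype(int).sum(1); v.append(140+np.argmin(np.diff(g)))
    print("rim far",v,(plane([[u,a+.5] for u,a in zip(uu,v)],c,.022)[:,0]).round(4))
t=(Z>.065)&(Z<.075)&(P[...,0]>.6)
for a in comps(t,15): print("post",plane([np.argwhere(a).mean(0)[::-1]],c,.070).round(4))
```

```text
flange 190 224 327 [[0.6077, 0.126], [0.6072, 0.0711]] 0.0929
flange 195 224 327 [[0.605, 0.1262], [0.6045, 0.071]] 0.0932
flange 200 225 327 [[0.6023, 0.1258], [0.6018, 0.0709]] 0.0931
far edge [np.int64(185), np.int64(185), np.int64(185), np.int64(185), np.int64(185)] [0.6106 0.6105 0.6104 0.6103 0.6102]
floor 166 238 314 [[0.6095, 0.1286], [0.6089, 0.0674]]
floor 172 239 314 [[0.6047, 0.128], [0.6042, 0.0673]]
floor 178 238 314 [[0.5999, 0.1291], [0.5993, 0.0672]]
rim far [np.int64(161), np.int64(161), np.int64(161), np.int64(161), np.int64(161)] [0.6141 0.614  0.6139 0.6139 0.6138]
rim far [np.int64(161), np.int64(162), np.int64(162), np.int64(162), np.int64(162)] [0.6133 0.6125 0.6125 0.6124 0.6124]
rim far [np.int64(162), np.int64(162), np.int64(162), np.int64(162), np.int64(162), np.int64(162)] [0.6119 0.6119 0.6118 0.6118 0.6117 0.6117]
post [[0.6546 0.0972 0.07  ]]
post [[0.6532 0.0143 0.07  ]]
post [[ 0.6508 -0.0615  0.07  ]]
```

>>> {"method": "arm_command", "body": {"plan": [{"rx": 0, "ry": 0, "tx": 0.15, "ty": 0.05, "tz": 3, "rz": 0.01, "jaw": -1}, {"rx": 0, "ry": 0, "tx": 0.15, "ty": 0.05, "tz": 5, "rz": 0.01, "jaw": -1}, {"rx": 0, "ry": 0, "tx": 0.15, "ty": 0.05, "tz": 5.5, "rz": 0.01, "jaw": -1}, {"rx": 0, "ry": 0, "tx": 0.15, "ty": 0.05, "tz": 5.9, "rz": 0.01, "jaw": -1}, {"rx": 0, "ry": 0, "tx": 0.15, "ty": 0.05, "tz": 6.2, "rz": 0.01, "jaw": -1}, {"rx": 0, "ry": 0, "tx": 0.15, "ty": 0.05, "tz": 6.5, "rz": 0.01, "jaw": -1}, {"rx": 0, "ry": 0, "tx": 0.15, "ty": 0.05, "tz": 6.8, "rz": 0.01, "jaw": -1}, {"rx": 0, "ry": 0, "tx": 0.15, "ty": 0.05, "tz": 6.9, "rz": 0.01, "jaw": -1}, {"rx": 0, "ry": 0, "tx": 0.15, "ty": 0.05, "tz": 6.9, "rz": 0.01, "jaw": -1}]}}

```text
time: 10.6
eef_pos: [0.5676, 0.0971, 0.2081]
tcp_rot: [3.139, 0.001, -0.012]
ft_force: [0.6, -0.0, -2.3]
gripper_width: 0.389
gripper_force: 51.2
```

>>> {"method": "arm_command", "body": {"plan": [{"rx": 0, "ry": 0, "tx": 0, "ty": 0, "tz": 0, "rz": 0, "jaw": 0.2}, {"rx": 0, "ry": 0, "tx": 0, "ty": 0, "tz": 0, "rz": 0, "jaw": 0.2}, {"rx": 0, "ry": 0, "tx": 0, "ty": 0, "tz": 0, "rz": 0, "jaw": 0.2}, {"rx": 0, "ry": 0, "tx": 0, "ty": 0, "tz": -4, "rz": 0, "jaw": 0.2}, {"rx": 0, "ry": 0, "tx": 0, "ty": 0, "tz": -9, "rz": 0, "jaw": 0.5}, {"rx": 0, "ry": 0, "tx": -4, "ty": -4, "tz": -11, "rz": 0, "jaw": 1}, {"rx": 0, "ry": 0, "tx": -8, "ty": -8, "tz": -11, "rz": 0, "jaw": 1}, {"rx": 0, "ry": 0, "tx": -12, "ty": -12, "tz": -11, "rz": 0, "jaw": 1}, {"rx": 0, "ry": 0, "tx": -16, "ty": -16, "tz": -11, "rz": 0, "jaw": 1}, {"rx": 0, "ry": 0, "tx": -17.6, "ty": -18.6, "tz": -11, "rz": 0, "jaw": 1}, {"rx": 0, "ry": 0, "tx": -17.6, "ty": -18.6, "tz": -11, "rz": 0, "jaw": 1}, {"rx": 0, "ry": 0, "tx": -17.6, "ty": -18.6, "tz": -11, "rz": 0, "jaw": 1}]}}

```text
time: 12.1
eef_pos: [0.3943, 0.285, 0.3181]
tcp_rot: [3.139, 0.001, -0.012]
ft_force: [-0.4, 0.3, 0.3]
gripper_width: 1.002
gripper_force: 0.0
```

Run:
```python
from h import *
from workcell import robot
p,d,c=cap("wrist"); s=robot.get_state(); print(s["eef_pos"],s["tcp_rot"])
o=sleeve(p,d,c,(.415,.288))
delta([*o,.178],np.radians(-.6))
for n in("scene","side"):
    p,d,c=cap(n); P=cloud(d,c); u=proj([[.567+x,.098+y,.024] for x in(-.04,.04) for y in(-.022,.022)],c).round().astype(int)
    print(n,[P[v,w,2].round(4) for w,v in u], "top",[P[v,w,2].round(4) for w,v in proj([[.567+x,.098,.058] for x in(-.03,0,.03)],c).round().astype(int)])
```

```text
[0.39456354 0.28469164 0.31802363] [ 3.13900803e+00  7.83572436e-04 -1.26701282e-02]
sleeve [0.4151 0.2848] 0.0258 ell [0.4157 0.285 ]
t [ 2.06 -0.07 14.  ] r [ 0.01  0.   -0.01]
scene [np.float64(0.0257), np.float64(0.0575), np.float64(0.0213), np.float64(0.0264)] top [np.float64(0.0593), np.float64(0.0599), np.float64(0.0583)]
side [np.float64(0.2595), np.float64(0.2474), np.float64(0.0563), np.float64(0.024)] top [np.float64(0.2771), np.float64(0.0565), np.float64(0.0204)]
```

>>> {"method": "arm_command", "body": {"newtons": 50, "plan": [{"rx": 0, "ry": 0, "tx": 2.1, "ty": -0.05, "tz": 5, "rz": 0, "jaw": 1}, {"rx": 0, "ry": 0, "tx": 2.1, "ty": -0.05, "tz": 9, "rz": 0, "jaw": 1}, {"rx": 0, "ry": 0, "tx": 2.1, "ty": -0.05, "tz": 12, "rz": 0, "jaw": 1}, {"rx": 0, "ry": 0, "tx": 2.1, "ty": -0.05, "tz": 14, "rz": 0, "jaw": 1}, {"rx": 0, "ry": 0, "tx": 2.1, "ty": -0.05, "tz": 14, "rz": 0, "jaw": 1}, {"rx": 0, "ry": 0, "tx": 2.1, "ty": -0.05, "tz": 14, "rz": 0, "jaw": -1}, {"rx": 0, "ry": 0, "tx": 2.1, "ty": -0.05, "tz": 14, "rz": 0, "jaw": -1}, {"rx": 0, "ry": 0, "tx": 2.1, "ty": -0.05, "tz": 14, "rz": 0, "jaw": -1}, {"rx": 0, "ry": 0, "tx": 2.1, "ty": -0.05, "tz": 14, "rz": 0, "jaw": -1}]}}

```text
time: 13.38
eef_pos: [0.4156, 0.2856, 0.1794]
tcp_rot: [3.14, -0.002, -0.012]
ft_force: [-0.5, -0.7, 6.0]
gripper_width: 0.583
gripper_force: 53.0
```

Run:
```python
from h import *
delta([.6546,.0975,.29],np.radians(-.6))
```

```text
t [ 24.13  18.54 -11.  ] r [ 0.01 -0.01 -0.01]
```

>>> {"method": "arm_command", "body": {"plan": [{"rx": 0, "ry": 0, "tx": 0, "ty": 0, "tz": -5, "rz": 0, "jaw": -1}, {"rx": 0, "ry": 0, "tx": 0, "ty": 0, "tz": -11, "rz": 0, "jaw": -1}, {"rx": 0, "ry": 0, "tx": 5, "ty": 3.8, "tz": -11, "rz": 0, "jaw": -1}, {"rx": 0, "ry": 0, "tx": 10, "ty": 7.7, "tz": -11, "rz": 0, "jaw": -1}, {"rx": 0, "ry": 0, "tx": 15, "ty": 11.5, "tz": -11, "rz": 0, "jaw": -1}, {"rx": 0, "ry": 0, "tx": 20, "ty": 15.4, "tz": -11, "rz": 0, "jaw": -1}, {"rx": 0, "ry": 0, "tx": 24.1, "ty": 18.55, "tz": -11, "rz": 0, "jaw": -1}, {"rx": 0, "ry": 0, "tx": 24.1, "ty": 18.55, "tz": -11, "rz": 0, "jaw": -1}, {"rx": 0, "ry": 0, "tx": 24.1, "ty": 18.55, "tz": -10, "rz": 0, "jaw": -1}, {"rx": 0, "ry": 0, "tx": 24.1, "ty": 18.55, "tz": -8, "rz": 0, "jaw": -1}, {"rx": 0, "ry": 0, "tx": 24.1, "ty": 18.55, "tz": -7, "rz": 0, "jaw": -1}, {"rx": 0, "ry": 0, "tx": 24.1, "ty": 18.55, "tz": -6, "rz": 0, "jaw": -1}]}}

```text
time: 14.88
eef_pos: [0.6535, 0.0976, 0.2375]
tcp_rot: [3.139, 0.001, -0.011]
ft_force: [0.2, 0.4, -1.5]
gripper_width: 0.585
gripper_force: 52.9
```

>>> {"method": "arm_command", "body": {"plan": [{"rx": 0, "ry": 0, "tx": 0.1, "ty": 0.05, "tz": 1, "rz": 0, "jaw": -1}, {"rx": 0, "ry": 0, "tx": 0.1, "ty": 0.05, "tz": 2, "rz": 0, "jaw": -1}, {"rx": 0, "ry": 0, "tx": 0.1, "ty": 0.05, "tz": 3, "rz": 0, "jaw": -1}, {"rx": 0, "ry": 0, "tx": 0.1, "ty": 0.05, "tz": 3.5, "rz": 0, "jaw": -1}, {"rx": 0, "ry": 0, "tx": 0.1, "ty": 0.05, "tz": 3.5, "rz": 0, "jaw": -1}, {"rx": 0, "ry": 0, "tx": 0.1, "ty": 0.05, "tz": 3.5, "rz": 0, "jaw": 0.45}, {"rx": 0, "ry": 0, "tx": 0.1, "ty": 0.05, "tz": 3.5, "rz": 0, "jaw": 0.45}, {"rx": 0, "ry": 0, "tx": 0.1, "ty": 0.05, "tz": 3.5, "rz": 0, "jaw": 0.45}, {"rx": 0, "ry": 0, "tx": 0.1, "ty": 0.05, "tz": 1, "rz": 0, "jaw": 0.45}, {"rx": 0, "ry": 0, "tx": 0.1, "ty": 0.05, "tz": -4, "rz": 0, "jaw": 0.45}, {"rx": 0, "ry": 0, "tx": 0.1, "ty": 0.05, "tz": -9, "rz": 0, "jaw": 1}, {"rx": 0, "ry": 0, "tx": 0.1, "ty": 0.05, "tz": -9, "rz": 0, "jaw": 1}]}}

```text
time: 16.38
eef_pos: [0.6564, 0.0968, 0.3346]
tcp_rot: [3.139, -0.01, -0.012]
ft_force: [0.4, 0.2, 0.0]
gripper_width: 0.998
gripper_force: 0.0
```

Run:
```python
from h import *
from workcell import robot
for n in("scene","side"):
    p,d,c=cap(n); P=cloud(d,c); V=p.max(2); X,Y,Z=P[...,0],P[...,1],P[...,2]
    m=(V<75)&(abs(X-.655)<.035)&(abs(Y-.097)<.035)&(Z>.025)
    print(n,"sleeve1 z max",np.percentile(Z[m],95),m.sum(),P[m].mean(0))
    if n=="scene": sc=(p,d,c)
shell(*sc,(.5,-.433)); sleeve(*sc,(.41,-.295)); sleeve(*sc,(.655,-.27))
s=robot.get_state(); print(s["eef_pos"],s["joint_positions"][[0,5]])
yaw=np.radians(-90+27); f=np.array([np.cos(yaw),np.sin(yaw)])
# approach yaw 117 deg
y=np.radians(117); f=np.array([np.cos(y),np.sin(y)]); delta([*(np.array([.5,-.433])-.03*f),.33],y)
delta([.49,-.36,.36],0)
```

```text
scene sleeve1 z max 0.36131501716185166 1129 [0.66965291 0.08446695 0.23398095]
side sleeve1 z max 0.35340812485259615 1841 [0.64036655 0.11212639 0.2409372 ]
shell top (array([ 0.501 , -0.4303]), np.float64(-62.3), (0.0392, 0.0767)) flange (array([ 0.507 , -0.4332]), np.float64(-61.8), (0.0491, 0.1062)) gland dir -59.7
sleeve [ 0.413  -0.2972] 0.0276 ell [ 0.4133 -0.2966]
sleeve [ 0.6566 -0.2729] 0.0275 ell [ 0.6572 -0.2725]
[0.65472882 0.0968293  0.32847407] [-0.03485882  1.54830862]
t [-1.346e+01  5.582e+01 -2.000e-02] r [ 1.000e-02  1.000e-02 -1.177e+01]
t [-15.94  45.88  -3.04] r [ 0.01  0.   -0.07]
```

>>> {"method": "arm_command", "body": {"plan": [{"rx": 0, "ry": 0, "tx": -1.1, "ty": 4.7, "tz": 0, "rz": -1, "jaw": 1}, {"rx": 0, "ry": 0, "tx": -2.2, "ty": 9.3, "tz": 0, "rz": -2, "jaw": 1}, {"rx": 0, "ry": 0, "tx": -3.4, "ty": 14, "tz": 0, "rz": -3, "jaw": 1}, {"rx": 0, "ry": 0, "tx": -4.5, "ty": 18.6, "tz": 0, "rz": -4, "jaw": 1}, {"rx": 0, "ry": 0, "tx": -5.6, "ty": 23.3, "tz": 0, "rz": -5, "jaw": 1}, {"rx": 0, "ry": 0, "tx": -6.7, "ty": 28, "tz": 0, "rz": -6, "jaw": 1}, {"rx": 0, "ry": 0, "tx": -7.9, "ty": 32.6, "tz": 0, "rz": -7, "jaw": 1}, {"rx": 0, "ry": 0, "tx": -9, "ty": 37.2, "tz": 0, "rz": -8, "jaw": 1}, {"rx": 0, "ry": 0, "tx": -10, "ty": 42, "tz": 0, "rz": -9, "jaw": 1}, {"rx": 0, "ry": 0, "tx": -11.2, "ty": 46.6, "tz": 0, "rz": -10, "jaw": 1}, {"rx": 0, "ry": 0, "tx": -12.3, "ty": 51.3, "tz": 0, "rz": -11, "jaw": 1}, {"rx": 0, "ry": 0, "tx": -13.5, "ty": 55.8, "tz": 0, "rz": -11.8, "jaw": 1}, {"rx": 0, "ry": 0, "tx": -13.5, "ty": 55.8, "tz": 0, "rz": -11.8, "jaw": 1}, {"rx": 0, "ry": 0, "tx": -13.5, "ty": 55.8, "tz": 0, "rz": -11.8, "jaw": 1}, {"rx": 0, "ry": 0, "tx": -13.5, "ty": 55.8, "tz": 0, "rz": -11.8, "jaw": 1}]}}

```text
time: 18.35
eef_pos: [0.5136, -0.4582, 0.3286]
tcp_rot: [-3.139, -0.0, 2.049]
ft_force: [-0.3, -0.4, -0.2]
gripper_width: 0.998
gripper_force: 0.0
```

Run:
```python
from h import *
from workcell import robot
p,d,c=cap("wrist"); s=robot.get_state(); print(s["eef_pos"],s["tcp_rot"])
o=shell(p,d,c,(.501,-.43)); np.savez("w5.npz",p=p,d=d)
delta([*o[0][0],.192],np.radians(o[0][1]+180))
for n in("scene","side"):
    p,d,c=cap(n); P=cloud(d,c); V=p.max(2); X,Y,Z=P[...,0],P[...,1],P[...,2]
    m=(V<75)&(abs(X-.655)<.035)&(abs(Y-.097)<.035)&(Z>.025)&(Z<.08)
    print(n,"sleeve1 z max",np.percentile(Z[m],[80,95]),m.sum(),P[m].mean(0))
```

```text
[ 0.51372605 -0.45824554  0.32891784] [-3.13931299e+00  2.41222545e-04  2.04898890e+00]
shell top (array([ 0.4988, -0.4284]), np.float64(-63.7), (0.0332, 0.0709)) flange (array([ 0.4988, -0.4291]), np.float64(-63.1), (0.0561, 0.0893)) gland dir -64.0
t [ 3.34  0.08 13.69] r [-0.01  0.    0.11]
scene sleeve1 z max [0.05919596 0.06066005] 288 [0.65929094 0.0865357  0.04932761]
side sleeve1 z max [0.05531204 0.05657879] 395 [0.64133289 0.10544055 0.04615057]
```

>>> {"method": "arm_command", "body": {"newtons": 50, "plan": [{"rx": 0, "ry": 0, "tx": 3.3, "ty": 0.1, "tz": 5, "rz": 0.09, "jaw": 0.5}, {"rx": 0, "ry": 0, "tx": 3.3, "ty": 0.1, "tz": 9, "rz": 0.09, "jaw": 0.5}, {"rx": 0, "ry": 0, "tx": 3.3, "ty": 0.1, "tz": 12, "rz": 0.09, "jaw": 0.5}, {"rx": 0, "ry": 0, "tx": 3.3, "ty": 0.1, "tz": 13.7, "rz": 0.09, "jaw": 0.5}, {"rx": 0, "ry": 0, "tx": 3.3, "ty": 0.1, "tz": 13.7, "rz": 0.09, "jaw": 0.5}, {"rx": 0, "ry": 0, "tx": 3.3, "ty": 0.1, "tz": 13.7, "rz": 0.09, "jaw": -1}, {"rx": 0, "ry": 0, "tx": 3.3, "ty": 0.1, "tz": 13.7, "rz": 0.09, "jaw": -1}, {"rx": 0, "ry": 0, "tx": 3.3, "ty": 0.1, "tz": 13.7, "rz": 0.09, "jaw": -1}, {"rx": 0, "ry": 0, "tx": 3.3, "ty": 0.1, "tz": 13.7, "rz": 0.09, "jaw": -1}, {"rx": 0, "ry": 0, "tx": 3.3, "ty": 0.1, "tz": 13.7, "rz": 0.09, "jaw": -1}]}}

```text
time: 19.75
eef_pos: [0.4995, -0.4309, 0.1946]
tcp_rot: [-3.14, 0.005, 2.032]
ft_force: [-0.1, 0.5, 6.2]
gripper_width: 0.385
gripper_force: 52.2
```

Run:
```python
from h import *
delta([.566,.0133,.28],np.radians(-.6))
```

```text
t [36.77 25.72 -8.77] r [ 0.03  0.03 11.7 ]
```

>>> {"method": "arm_command", "body": {"plan": [{"rx": 0, "ry": 0, "tx": 0, "ty": 0, "tz": -5, "rz": 0, "jaw": -1}, {"rx": 0, "ry": 0, "tx": 0, "ty": 0, "tz": -10, "rz": 0, "jaw": -1}, {"rx": 0, "ry": 0, "tx": 3.1, "ty": 2.1, "tz": -10, "rz": 1, "jaw": -1}, {"rx": 0, "ry": 0, "tx": 6.2, "ty": 4.3, "tz": -10, "rz": 2, "jaw": -1}, {"rx": 0, "ry": 0, "tx": 9.3, "ty": 6.4, "tz": -10, "rz": 3, "jaw": -1}, {"rx": 0, "ry": 0, "tx": 12.3, "ty": 8.5, "tz": -10, "rz": 4, "jaw": -1}, {"rx": 0, "ry": 0, "tx": 15.4, "ty": 10.6, "tz": -10, "rz": 5, "jaw": -1}, {"rx": 0, "ry": 0, "tx": 18.5, "ty": 12.8, "tz": -10, "rz": 6, "jaw": -1}, {"rx": 0, "ry": 0, "tx": 21.5, "ty": 14.9, "tz": -10, "rz": 7, "jaw": -1}, {"rx": 0, "ry": 0, "tx": 24.6, "ty": 17, "tz": -10, "rz": 8, "jaw": -1}, {"rx": 0, "ry": 0, "tx": 27.7, "ty": 19.1, "tz": -10, "rz": 9, "jaw": -1}, {"rx": 0, "ry": 0, "tx": 30.8, "ty": 21.3, "tz": -10, "rz": 10, "jaw": -1}, {"rx": 0, "ry": 0, "tx": 33.9, "ty": 23.4, "tz": -10, "rz": 11, "jaw": -1}, {"rx": 0.03, "ry": 0.03, "tx": 36.9, "ty": 25.5, "tz": -8.8, "rz": 11.7, "jaw": -1}, {"rx": 0.03, "ry": 0.03, "tx": 36.9, "ty": 25.5, "tz": -8.8, "rz": 11.7, "jaw": -1}, {"rx": 0.03, "ry": 0.03, "tx": 36.9, "ty": 25.5, "tz": -8.8, "rz": 11.7, "jaw": -1}, {"rx": 0.03, "ry": 0.03, "tx": 36.9, "ty": 25.5, "tz": -8.8, "rz": 11.7, "jaw": -1}]}}

```text
time: 21.88
eef_pos: [0.563, 0.0131, 0.2796]
tcp_rot: [-3.138, 0.002, -0.011]
ft_force: [0.1, -0.3, -2.1]
gripper_width: 0.389
gripper_force: 51.3
```

```bash
cat >> h.py <<'E'
def over():
    from workcell import robot
    s=robot.get_state(); print(s["eef_pos"].round(4),s["tcp_rot"].round(3))
    p,d,c=cap("wrist"); P=cloud(d,c); Z=P[...,2]; zf=s["eef_pos"][2]-.195+.012
    m=max(comps((abs(Z-zf)<.009)&(np.arange(420)[:,None]<215)),key=lambda a:a.sum())
    for r in [190,198]:
        x=np.where(m[r])[0]; x=x[(x>210)&(x<340)]; q=plane([[x.min()-.5,r],[x.max()+.5,r]],c,zf); print("flange mid y",q[:,1].mean().round(4),"w",(q[0,1]-q[1,1]).round(4))
    us=(240,260,280,300,315); col=[np.where(m[:,u])[0].min() for u in us]; print("far edge x",plane([[u,v-.5] for u,v in zip(us,col)],c,zf)[:,0].round(4))
    fl=(Z<.0165)&(Z>.005)
    for r in (166,172,178):
        x=np.where(fl[r,225:335])[0]+225
        if len(x)>40: q=plane([[x.min()-.5,r],[x.max()+.5,r]],c,.012); print("pocket mid y",q[:,1].mean().round(4),"w",(q[0,1]-q[1,1]).round(4))
    uu=range(255,305,10); v=[140+np.argmin(np.diff(p[140:180,u].astype(int).sum(1))) for u in uu]
    print("rim far x",plane([[u,a+.5] for u,a in zip(uu,v)],c,.022)[:,0].round(4))
    for a in comps((Z>.066)&(Z<.075)&(P[...,0]>.6),15): print("post",plane([np.argwhere(a).mean(0)[::-1]],c,.070).round(4))
    return p
E
python3 -c "
from h import *
p=over(); cv2.imwrite('pics/w6.png',p[:,:,::-1])"
```

```text
[0.563  0.0131 0.2796] [-3.138e+00  2.000e-03 -1.100e-02]
flange mid y 0.0139 w 0.0553
flange mid y 0.0137 w 0.0553
far edge x [0.6117 0.6115 0.6114 0.6113 0.6112]
pocket mid y 0.0127 w 0.0618
pocket mid y 0.0132 w 0.0613
rim far x [0.6149 0.6148 0.6147 0.6146 0.6123]
post [[0.6535 0.0123 0.07  ]]
post [[0.6543 0.0956 0.07  ]]
post [[ 0.652  -0.0711  0.07  ]]
```

```bash
python3 -c "
from h import *
p=cv2.imread('pics/w6.png'); cv2.imwrite('pics/w6c.png',cv2.resize(p[60:240,200:360],None,fx=3.3,fy=3.3,interpolation=cv2.INTER_NEAREST))
print(p[145:185:1,285].sum(1).tolist())"
```

```text
[729, 729, 726, 725, 724, 717, 717, 723, 725, 727, 728, 726, 488, 574, 404, 202, 188, 185, 221, 108, 43, 66, 42, 39, 57, 57, 26, 44, 53, 47, 58, 57, 87, 133, 140, 187, 355, 473, 563, 591]
```

View pics/w6c.png

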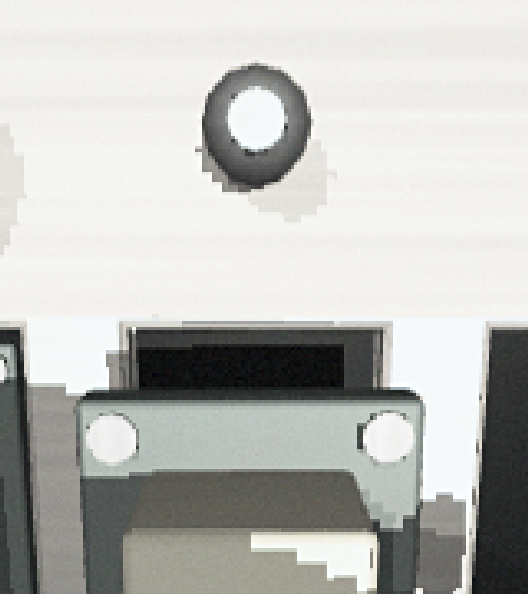

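The crop shows the shell over pocket 2 with side clearances matched to about half a millimetre. The pocket's dark far edge is at row ~159.5 and has a thin bevel. I'll shift by half a millimetre and lower.

>>> {"method": "arm_command", "body": {"plan": [{"rx": 0, "ry": 0, "tx": -0.06, "ty": 0.06, "tz": 3, "rz": 0, "jaw": -1}, {"rx": 0, "ry": 0, "tx": -0.06, "ty": 0.06, "tz": 5, "rz": 0, "jaw": -1}, {"rx": 0, "ry": 0, "tx": -0.06, "ty": 0.06, "tz": 5.8, "rz": 0, "jaw": -1}, {"rx": 0, "ry": 0, "tx": -0.06, "ty": 0.06, "tz": 6.2, "rz": 0, "jaw": -1}, {"rx": 0, "ry": 0, "tx": -0.06, "ty": 0.06, "tz": 6.5, "rz": 0, "jaw": -1}, {"rx": 0, "ry": 0, "tx": -0.06, "ty": 0.06, "tz": 6.8, "rz": 0, "jaw": -1}, {"rx": 0, "ry": 0, "tx": -0.06, "ty": 0.06, "tz": 7.1, "rz": 0, "jaw": -1}, {"rx": 0, "ry": 0, "tx": -0.06, "ty": 0.06, "tz": 7.2, "rz": 0, "jaw": -1}, {"rx": 0, "ry": 0, "tx": -0.06, "ty": 0.06, "tz": 7.2, "rz": 0, "jaw": -1}]}}

```text
time: 23.05
eef_pos: [0.5622, 0.0137, 0.2073]
tcp_rot: [-3.138, 0.003, -0.01]
ft_force: [-0.1, 0.3, -2.5]
gripper_width: 0.39
gripper_force: 51.4
```

>>> {"method": "arm_command", "body": {"plan": [{"rx": 0, "ry": 0, "tx": 0, "ty": 0, "tz": 0, "rz": 0, "jaw": 0.2}, {"rx": 0, "ry": 0, "tx": 0, "ty": 0, "tz": 0, "rz": 0, "jaw": 0.2}, {"rx": 0, "ry": 0, "tx": 0, "ty": 0, "tz": 0, "rz": 0, "jaw": 0.2}, {"rx": 0, "ry": 0, "tx": 0, "ty": 0, "tz": -4, "rz": 0, "jaw": 0.2}, {"rx": 0, "ry": 0, "tx": 0, "ty": 0, "tz": -9, "rz": 0, "jaw": 0.2}, {"rx": 0, "ry": 0, "tx": 1, "ty": 5, "tz": -12, "rz": 0, "jaw": 1}, {"rx": 0, "ry": 0, "tx": 2, "ty": 11, "tz": -12, "rz": 0, "jaw": 1}, {"rx": 0, "ry": 0, "tx": 4, "ty": 17, "tz": -12, "rz": 0, "jaw": 1}, {"rx": 0, "ry": 0, "tx": 5, "ty": 23, "tz": -12, "rz": 0, "jaw": 1}, {"rx": 0, "ry": 0, "tx": 6.8, "ty": 28.7, "tz": -12, "rz": 0, "jaw": 1}, {"rx": 0, "ry": 0, "tx": 6.8, "ty": 28.7, "tz": -12, "rz": 0, "jaw": 1}, {"rx": 0, "ry": 0, "tx": 6.8, "ty": 28.7, "tz": -12, "rz": 0, "jaw": 1}]}}

```text
time: 24.55
eef_pos: [0.6275, -0.2742, 0.3257]
tcp_rot: [-3.137, 0.003, -0.01]
ft_force: [-0.2, -0.5, -0.9]
gripper_width: 1.002
gripper_force: 0.0
```

Run:
```python
from h import *
from workcell import robot
p,d,c=cap("wrist"); s=robot.get_state(); print(s["eef_pos"],s["tcp_rot"])
o=sleeve(p,d,c,(.6566,-.273)); delta([*o,.178],np.radians(-.6))
p,d,c=cap("scene"); cv2.imwrite("pics/s2.png",p[180:300,200:400,::-1].repeat(4,0).repeat(4,1)); sleeve(p,d,c,(.413,-.297))
p,d,c=cap("side"); cv2.imwrite("pics/d2.png",p[180:300,150:350,::-1].repeat(4,0).repeat(4,1))
```

```text
[ 0.62758017 -0.27349855  0.32593939] [-3.13716800e+00  3.13088448e-03 -9.26172791e-03]
sleeve [ 0.6569 -0.2702] 0.0257 ell [ 0.6576 -0.2704]
t [ 2.97 -0.29 14.79] r [-0.03  0.02  0.01]
sleeve [ 0.4129 -0.2974] 0.0299 ell [ 0.4122 -0.2992]
```

View pics/d2.png

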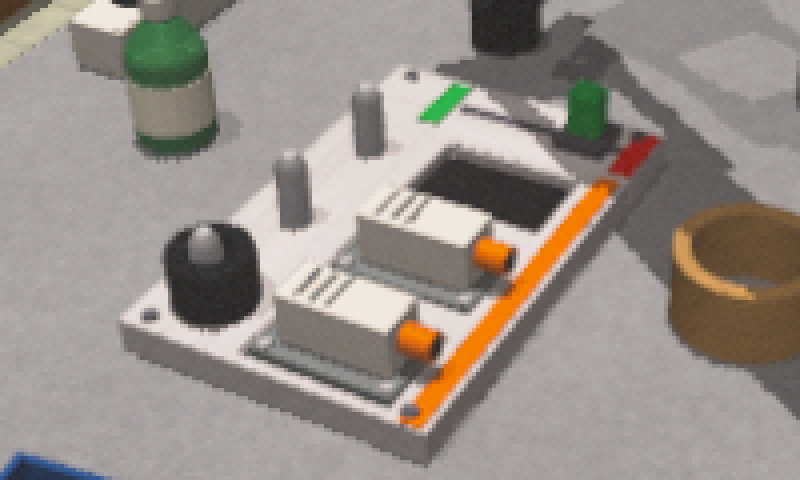

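Both shells are seated with their glands towards the stripe, at (420,340) and (495,255) in the crop. The first sleeve is home at (210,275). Next I'll grip the second sleeve.

>>> {"method": "arm_command", "body": {"newtons": 50, "plan": [{"rx": -0.03, "ry": 0, "tx": 2.95, "ty": -0.3, "tz": 5, "rz": 0, "jaw": 1}, {"rx": -0.03, "ry": 0, "tx": 2.95, "ty": -0.3, "tz": 9, "rz": 0, "jaw": 1}, {"rx": -0.03, "ry": 0, "tx": 2.95, "ty": -0.3, "tz": 12, "rz": 0, "jaw": 1}, {"rx": -0.03, "ry": 0, "tx": 2.95, "ty": -0.3, "tz": 14.8, "rz": 0, "jaw": 1}, {"rx": -0.03, "ry": 0, "tx": 2.95, "ty": -0.3, "tz": 14.8, "rz": 0, "jaw": 1}, {"rx": -0.03, "ry": 0, "tx": 2.95, "ty": -0.3, "tz": 14.8, "rz": 0, "jaw": -1}, {"rx": -0.03, "ry": 0, "tx": 2.95, "ty": -0.3, "tz": 14.8, "rz": 0, "jaw": -1}, {"rx": -0.03, "ry": 0, "tx": 2.95, "ty": -0.3, "tz": 14.8, "rz": 0, "jaw": -1}, {"rx": -0.03, "ry": 0, "tx": 2.95, "ty": -0.3, "tz": 14.8, "rz": 0, "jaw": -1}]}}

```text
time: 25.82
eef_pos: [0.6578, -0.2717, 0.1809]
tcp_rot: [3.138, -0.001, -0.01]
ft_force: [-0.4, 1.2, 5.7]
gripper_width: 0.603
gripper_force: 52.6
```

Run:
```python
from h import *
delta([.6534,.0122,.29],np.radians(-.6))
```

```text
t [ -0.71 -28.34 -11.02] r [ 0.02 -0.01  0.  ]
```

>>> {"method": "arm_command", "body": {"plan": [{"rx": 0, "ry": 0, "tx": 0, "ty": 0, "tz": -5, "rz": 0, "jaw": -1}, {"rx": 0, "ry": 0, "tx": 0, "ty": 0, "tz": -11, "rz": 0, "jaw": -1}, {"rx": 0, "ry": 0, "tx": 0, "ty": -6, "tz": -11, "rz": 0, "jaw": -1}, {"rx": 0, "ry": 0, "tx": -0.2, "ty": -12, "tz": -11, "rz": 0, "jaw": -1}, {"rx": 0, "ry": 0, "tx": -0.4, "ty": -18, "tz": -11, "rz": 0, "jaw": -1}, {"rx": 0, "ry": 0, "tx": -0.7, "ty": -24, "tz": -11, "rz": 0, "jaw": -1}, {"rx": 0, "ry": 0, "tx": -0.7, "ty": -28.4, "tz": -11, "rz": 0, "jaw": -1}, {"rx": 0, "ry": 0, "tx": -0.7, "ty": -28.4, "tz": -11, "rz": 0, "jaw": -1}, {"rx": 0, "ry": 0, "tx": -0.7, "ty": -28.4, "tz": -10, "rz": 0, "jaw": -1}, {"rx": 0, "ry": 0, "tx": -0.7, "ty": -28.4, "tz": -8, "rz": 0, "jaw": -1}, {"rx": 0, "ry": 0, "tx": -0.7, "ty": -28.4, "tz": -7, "rz": 0, "jaw": -1}, {"rx": 0, "ry": 0, "tx": -0.7, "ty": -28.4, "tz": -6, "rz": 0, "jaw": -1}]}}

```text
time: 27.32
eef_pos: [0.6528, 0.0123, 0.2365]
tcp_rot: [3.14, 0.003, -0.011]
ft_force: [0.4, 0.7, -0.8]
gripper_width: 0.596
gripper_force: 52.8
```

>>> {"method": "arm_command", "body": {"plan": [{"rx": 0, "ry": 0, "tx": 0.05, "ty": 0, "tz": 1, "rz": 0, "jaw": -1}, {"rx": 0, "ry": 0, "tx": 0.05, "ty": 0, "tz": 2, "rz": 0, "jaw": -1}, {"rx": 0, "ry": 0, "tx": 0.05, "ty": 0, "tz": 3, "rz": 0, "jaw": -1}, {"rx": 0, "ry": 0, "tx": 0.05, "ty": 0, "tz": 3.35, "rz": 0, "jaw": -1}, {"rx": 0, "ry": 0, "tx": 0.05, "ty": 0, "tz": 3.35, "rz": 0, "jaw": -1}, {"rx": 0, "ry": 0, "tx": 0.05, "ty": 0, "tz": 3.35, "rz": 0, "jaw": 0.45}, {"rx": 0, "ry": 0, "tx": 0.05, "ty": 0, "tz": 3.35, "rz": 0, "jaw": 0.45}, {"rx": 0, "ry": 0, "tx": 0.05, "ty": 0, "tz": 3.35, "rz": 0, "jaw": 0.45}, {"rx": 0, "ry": 0, "tx": 0.05, "ty": 0, "tz": 0, "rz": 0, "jaw": 0.45}, {"rx": 0, "ry": 0, "tx": 0.05, "ty": 0, "tz": -4, "rz": 0, "jaw": 0.45}, {"rx": 0, "ry": 0, "tx": 0.05, "ty": 0, "tz": -9, "rz": 0, "jaw": 1}, {"rx": 0, "ry": 0, "tx": -4, "ty": 5, "tz": -9, "rz": 0, "jaw": 1}, {"rx": 0, "ry": 0, "tx": -8, "ty": 9.5, "tz": -9, "rz": 0, "jaw": 1}, {"rx": 0, "ry": 0, "tx": -12, "ty": 14, "tz": -9, "rz": 0, "jaw": 1}, {"rx": 0, "ry": 0, "tx": -16, "ty": 19, "tz": -9, "rz": 0, "jaw": 1}, {"rx": 0, "ry": 0, "tx": -20, "ty": 23.5, "tz": -9, "rz": 0, "jaw": 1}, {"rx": 0, "ry": 0, "tx": -24, "ty": 28, "tz": -9, "rz": 0, "jaw": 1}, {"rx": 0, "ry": 0, "tx": -26, "ty": 31, "tz": -9, "rz": 0, "jaw": 1}, {"rx": 0, "ry": 0, "tx": -26, "ty": 31, "tz": -9, "rz": 0, "jaw": 1}, {"rx": 0, "ry": 0, "tx": -26, "ty": 31, "tz": -9, "rz": 0, "jaw": 1}]}}

```text
time: 29.82
eef_pos: [0.3902, -0.2939, 0.3289]
tcp_rot: [3.14, 0.002, -0.01]
ft_force: [0.1, 0.2, -0.4]
gripper_width: 0.998
gripper_force: 0.0
```

Run:
```python
from h import *
from workcell import robot
p,d,c=cap("wrist"); s=robot.get_state(); print(s["eef_pos"],s["tcp_rot"])
o=sleeve(p,d,c,(.413,-.297)); delta([*o,.178],np.radians(-.6))
```

```text
[ 0.39039275 -0.29356818  0.32878074] [ 3.14038237e+00  2.48631475e-03 -8.99507683e-03]
sleeve [ 0.4122 -0.2951] 0.0257 ell [ 0.4128 -0.295 ]
t [ 2.22  0.12 15.07] r [0.01 0.01 0.01]
```

>>> {"method": "arm_command", "body": {"newtons": 50, "plan": [{"rx": 0, "ry": 0, "tx": 2.2, "ty": 0.15, "tz": 5, "rz": 0, "jaw": 1}, {"rx": 0, "ry": 0, "tx": 2.2, "ty": 0.15, "tz": 9, "rz": 0, "jaw": 1}, {"rx": 0, "ry": 0, "tx": 2.2, "ty": 0.15, "tz": 12, "rz": 0, "jaw": 1}, {"rx": 0, "ry": 0, "tx": 2.2, "ty": 0.15, "tz": 15, "rz": 0, "jaw": 1}, {"rx": 0, "ry": 0, "tx": 2.2, "ty": 0.15, "tz": 15, "rz": 0, "jaw": 1}, {"rx": 0, "ry": 0, "tx": 2.2, "ty": 0.15, "tz": 15, "rz": 0, "jaw": -1}, {"rx": 0, "ry": 0, "tx": 2.2, "ty": 0.15, "tz": 15, "rz": 0, "jaw": -1}, {"rx": 0, "ry": 0, "tx": 2.2, "ty": 0.15, "tz": 15, "rz": 0, "jaw": -1}, {"rx": 0, "ry": 0, "tx": 2.2, "ty": 0.15, "tz": 15, "rz": 0, "jaw": -1}]}}

```text
time: 31.0
eef_pos: [0.4124, -0.2968, 0.1808]
tcp_rot: [3.138, 0.0, -0.01]
ft_force: [0.6, 1.9, 4.8]
gripper_width: 0.591
gripper_force: 51.9
```

Run:
```python
from h import *
delta([.6525,-.0722,.29],np.radians(-.6))
```

```text
t [ 23.79 -22.66 -11.01] r [0.02 0.   0.  ]
```

>>> {"method": "arm_command", "body": {"plan": [{"rx": 0, "ry": 0, "tx": 0, "ty": 0, "tz": -5, "rz": 0, "jaw": -1}, {"rx": 0, "ry": 0, "tx": 0, "ty": 0, "tz": -11, "rz": 0, "jaw": -1}, {"rx": 0, "ry": 0, "tx": 4, "ty": -3.8, "tz": -11, "rz": 0, "jaw": -1}, {"rx": 0, "ry": 0, "tx": 8, "ty": -7.6, "tz": -11, "rz": 0, "jaw": -1}, {"rx": 0, "ry": 0, "tx": 12, "ty": -11.4, "tz": -11, "rz": 0, "jaw": -1}, {"rx": 0, "ry": 0, "tx": 16, "ty": -15.2, "tz": -11, "rz": 0, "jaw": -1}, {"rx": 0, "ry": 0, "tx": 20, "ty": -19, "tz": -11, "rz": 0, "jaw": -1}, {"rx": 0.02, "ry": 0, "tx": 23.8, "ty": -22.65, "tz": -11, "rz": 0, "jaw": -1}, {"rx": 0.02, "ry": 0, "tx": 23.8, "ty": -22.65, "tz": -11, "rz": 0, "jaw": -1}, {"rx": 0.02, "ry": 0, "tx": 23.8, "ty": -22.65, "tz": -10, "rz": 0, "jaw": -1}, {"rx": 0.02, "ry": 0, "tx": 23.8, "ty": -22.65, "tz": -8, "rz": 0, "jaw": -1}, {"rx": 0.02, "ry": 0, "tx": 23.8, "ty": -22.65, "tz": -7, "rz": 0, "jaw": -1}, {"rx": 0.02, "ry": 0, "tx": 23.8, "ty": -22.65, "tz": -6, "rz": 0, "jaw": -1}]}}

```text
time: 32.62
eef_pos: [0.6515, -0.0726, 0.2367]
tcp_rot: [-3.139, 0.003, -0.011]
ft_force: [-0.9, -0.8, -1.1]
gripper_width: 0.591
gripper_force: 52.9
```

>>> {"method": "arm_command", "body": {"plan": [{"rx": 0, "ry": 0, "tx": 0.1, "ty": 0, "tz": 1, "rz": 0, "jaw": -1}, {"rx": 0, "ry": 0, "tx": 0.1, "ty": 0, "tz": 2, "rz": 0, "jaw": -1}, {"rx": 0, "ry": 0, "tx": 0.1, "ty": 0, "tz": 3, "rz": 0, "jaw": -1}, {"rx": 0, "ry": 0, "tx": 0.1, "ty": 0, "tz": 3.4, "rz": 0, "jaw": -1}, {"rx": 0, "ry": 0, "tx": 0.1, "ty": 0, "tz": 3.4, "rz": 0, "jaw": -1}, {"rx": 0, "ry": 0, "tx": 0.1, "ty": 0, "tz": 3.4, "rz": 0, "jaw": 0.45}, {"rx": 0, "ry": 0, "tx": 0.1, "ty": 0, "tz": 3.4, "rz": 0, "jaw": 0.45}, {"rx": 0, "ry": 0, "tx": 0.1, "ty": 0, "tz": 3.4, "rz": 0, "jaw": 0.45}, {"rx": 0, "ry": 0, "tx": 0.1, "ty": 0, "tz": 0, "rz": 0, "jaw": 0.45}, {"rx": 0, "ry": 0, "tx": 0.1, "ty": 0, "tz": -4, "rz": 0, "jaw": 0.45}, {"rx": 0, "ry": 0, "tx": 0.1, "ty": 0, "tz": -9, "rz": 0, "jaw": 1}, {"rx": 0, "ry": 0, "tx": -6, "ty": -1, "tz": -12, "rz": 0, "jaw": 1}, {"rx": 0, "ry": 0, "tx": -12, "ty": -2.2, "tz": -12.5, "rz": 0, "jaw": 1}, {"rx": 0, "ry": 0, "tx": -12, "ty": -2.2, "tz": -12.5, "rz": 0, "jaw": 1}, {"rx": 0, "ry": 0, "tx": -12, "ty": -2.2, "tz": -12.5, "rz": 0, "jaw": 1}]}}

```text
time: 34.5
eef_pos: [0.5327, -0.0491, 0.3637]
tcp_rot: [-3.14, 0.001, -0.01]
ft_force: [0.7, -0.0, -0.5]
gripper_width: 1.0
gripper_force: 0.0
```

Run:
```python
from h import *
p,d,c=cap("wrist"); cv2.imwrite("pics/w7.png",p[:,:,::-1]); P=cloud(d,c); X,Y,Z=[P[...,i] for i in range(3)]
H,S,V=cv2.split(cv2.cvtColor(p,cv2.COLOR_RGB2HSV))
g=(H>50)&(H<80)&(S>100)&(Z>.057)&(Z<.07)&(X<.6)&(X>.45); q=P[g]; print("grip",q.mean(0),q.min(0),q.max(0))
for a,b in [(.5665,.098),(.5657,.0133)]:
    u=proj([[a+x,b+y,.024] for x in(-.041,.041) for y in(-.023,.023)],c).round().astype(int); print("flange z",[float(Z[v-1:v+2,w-1:w+2].mean().round(4)) for w,v in u])
for x,y in [(.6547,.0972),(.6534,.0122),(.6525,-.0722)]:
    a=np.arange(0,6.3,.8); u=proj(np.c_[x+.019*np.cos(a),y+.019*np.sin(a),0*a+.058],c).round().astype(int); print("sleeve z",[float(Z[v,w].round(4)) for w,v in u])
delta([*q.mean(0)[:2],.205],np.radians(-.6))
```

```text
grip [ 0.53182906 -0.13999781  0.06152247] [ 0.52111974 -0.15065256  0.05726391] [ 0.54201832 -0.13063521  0.06440246]
flange z [0.0241, 0.0574, 0.0246, 0.024]
flange z [0.0247, 0.0575, 0.023, 0.0239]
sleeve z [0.0574, 0.0572, 0.0569, 0.0581, 0.0577, 0.0577, 0.0581, 0.0577]
sleeve z [0.0573, 0.058, 0.0573, 0.0577, 0.0561, 0.0565, 0.0578, 0.0574]
sleeve z [0.0563, 0.057, 0.057, 0.0576, 0.0561, 0.058, 0.057, 0.0566]
t [-0.05  9.08 15.87] r [-0.01  0.    0.  ]
```

View pics/w7.png

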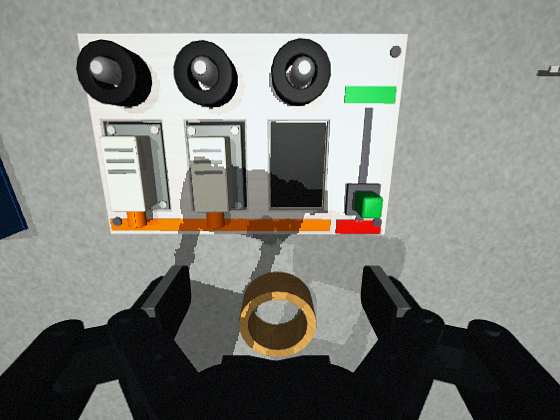

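Both shells and all three sleeves read home: flange corners ~24 mm, sleeve tops ~57.5 mm. The slide grip is at (368,204). Now the lock.

>>> {"method": "arm_command", "body": {"newtons": 40, "plan": [{"rx": 0, "ry": 0, "tx": -0.05, "ty": 5, "tz": 4, "rz": 0, "jaw": 1}, {"rx": 0, "ry": 0, "tx": -0.05, "ty": 9.1, "tz": 7, "rz": 0, "jaw": 1}, {"rx": 0, "ry": 0, "tx": -0.05, "ty": 9.1, "tz": 9, "rz": 0, "jaw": 1}, {"rx": 0, "ry": 0, "tx": -0.05, "ty": 9.1, "tz": 12.5, "rz": 0, "jaw": 1}, {"rx": 0, "ry": 0, "tx": -0.05, "ty": 9.1, "tz": 15, "rz": 0, "jaw": 1}, {"rx": 0, "ry": 0, "tx": -0.05, "ty": 9.1, "tz": 15, "rz": 0, "jaw": 1}, {"rx": 0, "ry": 0, "tx": -0.05, "ty": 9.1, "tz": 15, "rz": 0, "jaw": -1}, {"rx": 0, "ry": 0, "tx": -0.05, "ty": 9.1, "tz": 15, "rz": 0, "jaw": -1}, {"rx": 0, "ry": 0, "tx": -0.05, "ty": 9.1, "tz": 15, "rz": 0, "jaw": -1}, {"rx": 0, "ry": 0, "tx": -0.05, "ty": 9.1, "tz": 15, "rz": 0, "jaw": -1}, {"rx": 0, "ry": 0, "tx": -0.05, "ty": 9.1, "tz": 15, "rz": 0, "jaw": -1}]}}

```text
time: 35.92
eef_pos: [0.5312, -0.1411, 0.2142]
tcp_rot: [3.14, 0.0, -0.01]
ft_force: [-0.3, -6.4, 1.6]
gripper_width: 0.227
gripper_force: 44.0
```

>>> {"method": "arm_command", "body": {"plan": [{"rx": 0, "ry": 0, "tx": 1, "ty": 0, "tz": 0, "rz": 0, "jaw": -1}, {"rx": 0, "ry": 0, "tx": 2, "ty": 0, "tz": 0, "rz": 0, "jaw": -1}, {"rx": 0, "ry": 0, "tx": 3, "ty": 0, "tz": 0, "rz": 0, "jaw": -1}, {"rx": 0, "ry": 0, "tx": 4, "ty": 0, "tz": 0, "rz": 0, "jaw": -1}, {"rx": 0, "ry": 0, "tx": 5, "ty": 0, "tz": 0, "rz": 0, "jaw": -1}, {"rx": 0, "ry": 0, "tx": 5.7, "ty": 0, "tz": 0, "rz": 0, "jaw": -1}, {"rx": 0, "ry": 0, "tx": 6.1, "ty": 0, "tz": 0, "rz": 0, "jaw": -1}, {"rx": 0, "ry": 0, "tx": 6.4, "ty": 0, "tz": 0, "rz": 0, "jaw": -1}, {"rx": 0, "ry": 0, "tx": 6.4, "ty": 0, "tz": 0, "rz": 0, "jaw": -1}]}}

```text
time: 37.05
eef_pos: [0.5953, -0.1419, 0.2141]
tcp_rot: [3.14, 0.0, -0.01]
ft_force: [-1.5, -6.6, 2.2]
gripper_width: 0.223
gripper_force: 44.2
```

>>> {"method": "arm_command", "body": {"plan": [{"rx": 0, "ry": 0, "tx": 0.3, "ty": 0, "tz": 0, "rz": 0, "jaw": -1}, {"rx": 0, "ry": 0, "tx": 0.5, "ty": 0, "tz": 0, "rz": 0, "jaw": -1}, {"rx": 0, "ry": 0, "tx": 0.7, "ty": 0, "tz": 0, "rz": 0, "jaw": -1}, {"rx": 0, "ry": 0, "tx": 0.8, "ty": 0, "tz": 0, "rz": 0, "jaw": -1}, {"rx": 0, "ry": 0, "tx": 0.8, "ty": 0, "tz": 0, "rz": 0, "jaw": -1}]}}

```text
time: 37.67
eef_pos: [0.6009, -0.1421, 0.2141]
tcp_rot: [3.141, 0.011, -0.01]
ft_force: [-17.5, -6.7, 14.8]
gripper_width: 0.223
gripper_force: 45.8
```

>>> {"method": "arm_command", "body": {"plan": [{"rx": 0, "ry": 0, "tx": 0, "ty": 0, "tz": 0, "rz": 0, "jaw": 0}, {"rx": 0, "ry": 0, "tx": 0, "ty": 0, "tz": 0, "rz": 0, "jaw": 0}, {"rx": 0, "ry": 0, "tx": 0, "ty": 0, "tz": -4, "rz": 0, "jaw": 0}, {"rx": 0, "ry": 0, "tx": 0, "ty": 0, "tz": -9, "rz": 0, "jaw": 0}, {"rx": 0, "ry": 0, "tx": -3, "ty": -4, "tz": -14, "rz": 0, "jaw": 0.5}, {"rx": 0, "ry": 0, "tx": -7, "ty": -9, "tz": -15, "rz": 0, "jaw": 1}, {"rx": 0, "ry": 0, "tx": -7, "ty": -9, "tz": -15, "rz": 0, "jaw": 1}, {"rx": 0, "ry": 0, "tx": -7, "ty": -9, "tz": -15, "rz": 0, "jaw": 1}]}}

```text
time: 38.67
eef_pos: [0.534, -0.0496, 0.3632]
tcp_rot: [-3.14, 0.002, -0.009]
ft_force: [0.6, -1.0, -0.3]
gripper_width: 1.001
gripper_force: 0.0
```

Run:
```python
from h import *
p,d,c=cap("wrist"); cv2.imwrite("pics/w8.png",p[:,:,::-1]); P=cloud(d,c); X,Y,Z=[P[...,i] for i in range(3)]
H,S,V=cv2.split(cv2.cvtColor(p,cv2.COLOR_RGB2HSV))
g=(H>50)&(H<80)&(S>100)&(Z>.057)&(Z<.07)&(X<.66)&(X>.45); q=P[g]; print("grip",q.mean(0),q.min(0),q.max(0))
for x,y in [(.6547,.0972),(.6534,.0122),(.6525,-.0722)]:
    a=np.arange(0,6.3,.8); u=proj(np.c_[x+.019*np.cos(a),y+.019*np.sin(a),0*a+.058],c).round().astype(int); print("sleeve z",[float(Z[v,w].round(4)) for w,v in u])
p,d,c=cap("scene"); p2=cap("side")[0]; cv2.imwrite("pics/f.png",np.hstack([p[:,80:430],p2[:,80:430]])[:,:,::-1])
```

```text
grip [ 0.59912002 -0.14040023  0.06156398] [ 0.58873648 -0.15137026  0.05704729] [0.65566785 0.07079343 0.06390529]
sleeve z [0.0567, 0.0573, 0.0563, 0.0574, 0.0579, 0.0577, 0.058, 0.0576]
sleeve z [0.0573, 0.0578, 0.0581, 0.0573, 0.0569, 0.0573, 0.0558, 0.0574]
sleeve z [0.0571, 0.3314, 0.0568, 0.0565, 0.057, 0.0573, 0.0558, 0.0551]
```

View pics/f.png

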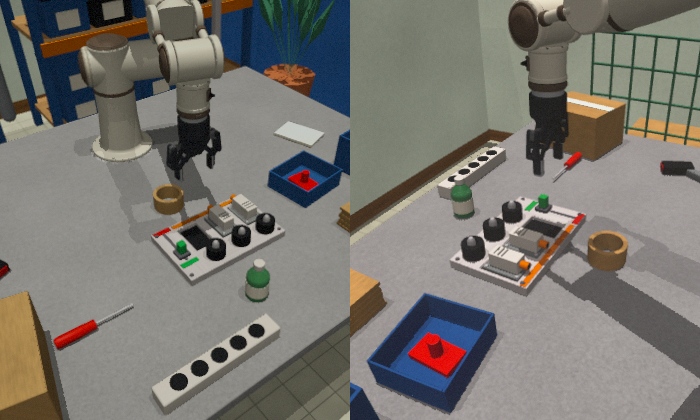

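View pics/w8.png

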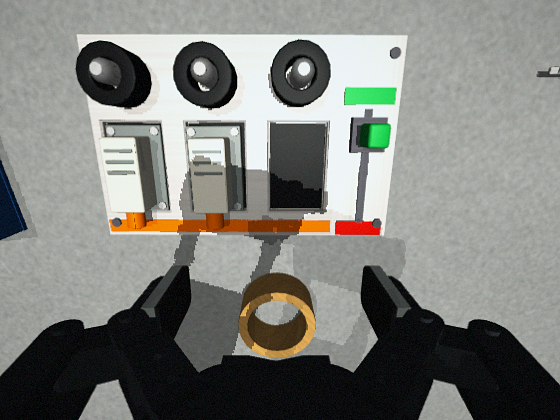

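The slide is at the green end at (373,135) and has moved 68 mm to the stop. Shells, sleeves, blank, tape and driver are all where they should be.

```bash
python3 -c "
from workcell import job
print(job.hand_in())"
```

```text
the job is handed in; nothing more can be done
None
```

The job is handed in: the red blank is in the bin, both shells and all three sleeves are seated, and the slide is locked at the green end; no third shell was seen in any view.

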